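# Change the specimen blocks in the microtome's block magazine

## Task

Draw the magazine's red-gripped lock slide fully out to its end stop, take out the spent blocks (orange metal base, short wax) and put them in the yellow tray, and plug every fresh block (blue metal base, tall wax) that is on the desk fully home in a socket of its own. Then push the lock slide fully home again to lock them in, and leave everything else on the desk alone.

Things in the scene. Friction and masses are not known exactly. Their poses are not given: they have to be found in the camera images.
- magazine: grey magazine fixed on the desk, 90 (x) x 300 (y) x 22 mm tall, four sockets in a row along y, yaw up to 0.15 rad. Origin: centre of underside, z up. On it slides a green comb: bar 12 wide along y at x = 30, four teeth 16 wide reaching to x = 6; comb underside 29.5, top 33.5 above the desk. Locked: a tooth over each socket, 2.5 above a seated flange; released: teeth midway between sockets.
- magazine_hole0 (a point): centre of the mouth of socket 0 in the magazine's top face, 22 mm above the desk, at magazine x = -10, y = -102 mm; magazine's axes. Socket 37 (x) x 29 (y), 15 deep, chamfered. A block goes in with its long side along x, either way round; fully home its flange lies on the top face and its origin is 12 mm below this point.
- magazine_hole1 (a point): centre of the mouth of socket 1 in the magazine's top face, 22 mm above the desk, at magazine x = -10, y = -34 mm; magazine's axes. Socket 37 (x) x 29 (y), 15 deep, chamfered. A block goes in with its long side along x, either way round; fully home its flange lies on the top face and its origin is 12 mm below this point.
- magazine_hole2 (a point): centre of the mouth of socket 2 in the magazine's top face, 22 mm above the desk, at magazine x = -10, y = 34 mm; magazine's axes. Socket 37 (x) x 29 (y), 15 deep, chamfered. A block goes in with its long side along x, either way round; fully home its flange lies on the top face and its origin is 12 mm below this point.
- magazine_hole3 (a point): centre of the mouth of socket 3 in the magazine's top face, 22 mm above the desk, at magazine x = -10, y = 102 mm; magazine's axes. Socket 37 (x) x 29 (y), 15 deep, chamfered. A block goes in with its long side along x, either way round; fully home its flange lies on the top face and its origin is 12 mm below this point.
- lock_slide (a joint): lock slide (comb with red grip), m: 0 = pushed fully home (locked), 0.034 = drawn fully out to its end stop (released). Grows as it moves along the magazine's -y. About 2 N friction, no spring; stays where left. Locked, it keeps blocks in or out; a block not fully home stops it.
- lock_grip (a point): centre of the top face of the slide's red grip, an upright tab 24 (magazine x) x 14 (magazine y) x 36 mm tall, top 69.5 mm above the desk, standing on the comb bar (33.5 mm). At magazine x = 30, y = -182 mm when locked, -216 mm when released. Magazine's axes.
- waste_tray: yellow open tray fixed on the desk, 100 (x) x 180 (y) x 32 tall, walls 4 and floor about 4 mm thick. Origin: centre of its underside, z up.
- fresh0: fresh block, blue metal base, tall cream wax, 120 g, standing on the desk. Loose; may be absent. Origin: centre of the underside of its plug foot, z up through the wax, x along the long side; same after a half turn about z. Foot 34 (x) x 26 (y) x 12 tall, lowest 3 mm stepped in 1.5 a side; flange 46 (x) x 36 (y) x 5, at 12-17 mm height; centred wax 24 x 24 x 32 tall; 49 overall.
- fresh1: fresh block, blue metal base, tall cream wax, 120 g, standing on the desk. Loose; may be absent. Origin: centre of the underside of its plug foot, z up through the wax, x along the long side; same after a half turn about z. Foot 34 (x) x 26 (y) x 12 tall, lowest 3 mm stepped in 1.5 a side; flange 46 (x) x 36 (y) x 5, at 12-17 mm height; centred wax 24 x 24 x 32 tall; 49 overall.
- fresh2: fresh block, blue metal base, tall cream wax, 120 g, standing on the desk. Loose; may be absent. Origin: centre of the underside of its plug foot, z up through the wax, x along the long side; same after a half turn about z. Foot 34 (x) x 26 (y) x 12 tall, lowest 3 mm stepped in 1.5 a side; flange 46 (x) x 36 (y) x 5, at 12-17 mm height; centred wax 24 x 24 x 32 tall; 49 overall.
- fresh3: fresh block, blue metal base, tall cream wax, 120 g, standing on the desk. Loose; may be absent. Origin: centre of the underside of its plug foot, z up through the wax, x along the long side; same after a half turn about z. Foot 34 (x) x 26 (y) x 12 tall, lowest 3 mm stepped in 1.5 a side; flange 46 (x) x 36 (y) x 5, at 12-17 mm height; centred wax 24 x 24 x 32 tall; 49 overall.
- spent0: spent block, orange metal base, short darker wax, 110 g, in a socket at the start. Loose; may be absent. Origin: centre of the underside of its plug foot, z up through the wax, x along the long side; same after a half turn about z. Foot 34 (x) x 26 (y) x 12 tall, lowest 3 mm stepped in 1.5 a side; flange 46 (x) x 36 (y) x 5, at 12-17 mm height; centred wax 24 x 24 x 22 tall; 39 overall.
- spent1: spent block, orange metal base, short darker wax, 110 g, in a socket at the start. Loose; may be absent. Origin: centre of the underside of its plug foot, z up through the wax, x along the long side; same after a half turn about z. Foot 34 (x) x 26 (y) x 12 tall, lowest 3 mm stepped in 1.5 a side; flange 46 (x) x 36 (y) x 5, at 12-17 mm height; centred wax 24 x 24 x 22 tall; 39 overall.
- spent2: spent block, orange metal base, short darker wax, 110 g, in a socket at the start. Loose; may be absent. Origin: centre of the underside of its plug foot, z up through the wax, x along the long side; same after a half turn about z. Foot 34 (x) x 26 (y) x 12 tall, lowest 3 mm stepped in 1.5 a side; flange 46 (x) x 36 (y) x 5, at 12-17 mm height; centred wax 24 x 24 x 22 tall; 39 overall.
- spent3: spent block, orange metal base, short darker wax, 110 g, in a socket at the start. Loose; may be absent. Origin: centre of the underside of its plug foot, z up through the wax, x along the long side; same after a half turn about z. Foot 34 (x) x 26 (y) x 12 tall, lowest 3 mm stepped in 1.5 a side; flange 46 (x) x 36 (y) x 5, at 12-17 mm height; centred wax 24 x 24 x 22 tall; 39 overall.
- stain_bottle: bystander: small amber bottle, 34 diameter x 75 tall; origin centre of underside
- oil_bottle: bystander: small amber bottle, 36 diameter x 85 tall; origin centre of underside
- mug: bystander: white mug, 80 diameter x 92 tall; origin centre of underside
- tape_roll: bystander: roll of clear tape lying flat, 96 diameter x 45 tall; origin centre of underside
- brush: bystander: thin brush 170 long lying on the desk along its x; origin under its middle
- mouse: bystander: black computer mouse 100 x 58 x 34 tall; origin centre of underside
Not all that is in view belongs to the job. What is shaped like the fresh1 but green or turquoise is not meant. There is more than one size of the waste_tray; the one meant has the size given above.

How it is judged:
By the outcome, as a careful person would: the job done as asked, in the order asked, and still so for the second after the job is handed in, with the robot touching nothing.
Of fresh0, fresh1, fresh2, fresh3 only 3 to 4 are there at a start; the rules pass over those that are not, and their reading is None.
Of spent0, spent1, spent2, spent3 only 2 to 3 are there at a start; the rules pass over those that are not, and their reading is None.
At some moment in a run one of fresh0, fresh1, fresh2, fresh3 may be knocked a few centimetres aside while the robot is not near it.
Once in a run the grip may slacken for a moment while it holds something.
It also fails if it takes over 210 s, if anything falls off the work surface, if the arm or the gripper's body presses on something with over 40 N, if the wrist force passes 120 N, or if a joint passes its speed limit or range.

## Robot

A 7-joint arm with a two-finger parallel gripper is mounted at the origin on the work surface. World frame = base frame: x ahead of the robot, y to its left, z up, the work surface at z = 0. Lengths are in mm, angles in rad, forces in N, time in s.
With the tool pointing down it reaches from about 350 to 900 mm from the base axis. Payload 8.1 kg.
Tool frame: the origin (TCP) lies between the finger pads; the fingertips stand 19 mm ahead of it and the grasp point (between the pads) is the TCP; z points along the fingers, y is the line along which they close (so a half turn about z gives the same grasp; the last joint's range is limited). The gripper opens to 85 mm and grips with 20 to 120 N. Pads are 22 mm wide; open, the fingers measure 114 mm over their backs; the gripper's body (76 mm by 85 mm) begins 54 mm behind the grasp point. The pads swing forward as they close: fully open they stand 13 mm farther back than shut.
Start: joints at [-1.393, 0.434, 0.025, 1.573, -0.012, 1.134, -0.075], TCP at [173.229, 600.526, 250.323] pointing down, gripper open.
Joint ranges: [-2.62, 2.62], [-0.44, 2.09], [-1.27, 1.32], [0.08, 2.57], [-1.32, 4.46], [0.12, 2], [-2.74, 2.74]. Speed limits (rad/s): [2.22, 2.22, 3.01, 3.01, 3.14, 3.14, 3.14].

## Interface

Orientations are given as [roll, pitch, yaw] about the fixed x, y, z axes, in that order (R = Rz(yaw) Ry(pitch) Rx(roll)).
In Python, from station import bot gives the robot as it stands. The module is installed in compiled form; this text tells all that it offers.
- The arm moves only by the tool arm_command, never from a script. Its argument "moves" is a list that holds one entry, the list of rows, each a list of 7 numbers: the shift along the world's x, y, z in cm, then the turn, a rotation vector about the world's x, y, z in degrees, then the opening, from 0 (shut) to 1 (fully open). A call has 1 to 8 rows; each row is the pose to reach, as a shift and turn from the pose commanded when the call began; what a row does not reach only later rows make up. A row lasts 1/10 s, in which the tool goes at most 50 mm and 8.59 degrees, less where a joint would pass 70% of its speed; a pose out of reach is approached as far as the arm can. A call with a gripper value outside its range is refused whole. The fingers move at their own pace and stop on an object; the grip force is fixed at half the most. Time passes only in rows, so rows that repeat a pose let the fingers close. It gives the time, the measured TCP pose, the force, the opening and the grip force at its end, in the units of the state.
- bot.sense(): the state, without advancing time (a new reading comes with each control period).
- bot.read_camera(name): name is "side" or "top"; returns a dict with "img" (420x560x3 uint8, red, green, blue), "depth" (420x560 float32, mm along the optical axis (not along the pixel's ray), 0 where there is no reading), "fx", "fy", "cx", "cy" (pixels), "k1" (the pictures are not rectified: a ray, as slopes to the right and down, at radius r is drawn at 1 + k1 r^2 times it, then the intrinsics apply), "view" (4x4, takes a point from world to camera coordinates). Camera axes: x right, y down, z forward; pixel columns grow to the right and rows downward; lengths in mm; the calibration is good to about 2 mm. A picture is of the moment at which its call begins.
- bot.hand_in(): hands the job in; it is judged then, once.
The state is a dict: "clock": time; "joints": joint angles; "joint_vel": joint speeds; "effort": joint torques, N m; "eef_pos": TCP position; "tool_rot": TCP orientation; "ft_force": force on the tool from outside, world axes, zero at the start; "moment": the same for the moment, N m; "opening": finger opening in mm; "gripper_force": force on a finger pad.
Only numpy, scipy, OpenCV 4.12 (cv2) and the standard library are available. Lean on these libraries where they do the work, as an engineer would, in place of code of your own. Each camera call takes 0.05 s, during which the arm holds its last target. There are 200 camera calls.

## Working session

There is one attempt and no reset: what is moved stays moved. The work goes in short steps, Python scripts to look and compute and a tool call to move; the robot and the scene stay as the last step left them, time stands still between calls to the robot, and variables do not carry over. Pictures are saved under pics/ and viewed, at most 14 in all, crops included, and the job is handed in when it is done.

Besides the shell and the picture viewer there is one more tool, called after "Call:" in YAML: its name, and indented under it one key for each argument. arm_command: Moves the arm, as the interface text tells. Its arguments: {"type":"object","properties":{"moves":{"type":"array","items":{"type":"array","items":{"type":"array","items":{"type":"number"}}}}},"required":["moves"]}

```bash
mkdir -p pics; cat > h.py <<'E'
import numpy as np, cv2
from station import bot
def cam(n):
    c=bot.read_camera(n); return c
def save(c,f,box=None,s=1):
    im=c["img"][:,:,::-1]
    if box: im=im[box[1]:box[3],box[0]:box[2]]
    cv2.imwrite("pics/"+f,cv2.resize(im,None,fx=s,fy=s,interpolation=cv2.INTER_CUBIC))
def rays(c,uv):
    uv=np.atleast_2d(np.array(uv,float))
    K=np.array([[c["fx"],0,c["cx"]],[0,c["fy"],c["cy"]],[0,0,1]])
    n=cv2.undistortPoints(uv[:,None],K,np.array([c["k1"],0,0,0.]))[:,0]
    return np.c_[n,np.ones(len(n))]
def atz(c,uv,z):
    "pixel -> world on plane z"
    V=c["view"];R=V[:3,:3];o=-R.T@V[:3,3]
    d=rays(c,uv)@R
    return o+d*((z-o[2])/d[:,2])[:,None]
def cloud(c):
    h,w=c["depth"].shape
    v,u=np.mgrid[:h,:w]
    r=rays(c,np.c_[u.ravel(),v.ravel()])*c["depth"].reshape(-1,1)
    V=c["view"]
    return ((r-V[:3,3])@V[:3,:3]).reshape(h,w,3)
E
python3 - <<'E'
from h import *
s=bot.sense();print(s)
for n in("top","side"):
    c=cam(n);save(c,n+"0.png",s=1.4);print(n,{k:c[k] for k in("fx","cx","cy","k1")});print(c["view"].round(2))
    np.save(n+"0.npy",c,allow_pickle=True)
E
```

```text
{'clock': 0.0, 'joints': array([-1.39258222,  0.43525264,  0.02493405,  1.57410658, -0.01157188,
        1.13399057, -0.07510528]), 'joint_vel': array([ 5.50085115e-04, -2.49539386e-04,  9.33345230e-05, -9.82384542e-04,
        4.40853333e-04, -1.22658523e-04,  5.11129926e-04]), 'effort': array([-3.32579621e-04, -6.70460844e+01,  1.02456696e+00, -3.16206944e+01,
        1.54491555e-02,  1.23739924e-02, -2.77630318e-05]), 'eef_pos': array([173.11772021, 600.04678602, 249.50340411]), 'tool_rot': array([-3.13998743e+00,  1.55754686e-04,  2.86075071e+00]), 'ft_force': array([-0.39105744, -0.539448  ,  0.53237262]), 'moment': array([-0.00355508,  0.03969057,  0.03909005]), 'gripper_force': 0.0, 'opening': 85.02088276889286}
top {'fx': 415.37862440768646, 'cx': 282.6849243688511, 'cy': 205.56259993404353, 'k1': 0.039358231518479427}
[[ 1.00000e-02 -1.00000e+00  2.00000e-02  6.68000e+00]
 [-9.90000e-01 -1.00000e-02 -1.10000e-01  4.51700e+02]
 [ 1.10000e-01 -2.00000e-02 -9.90000e-01  1.12642e+03]
 [ 0.00000e+00  0.00000e+00  0.00000e+00  1.00000e+00]]
side {'fx': 413.2678583192069, 'cx': 277.13305717283674, 'cy': 207.00079562395112, 'k1': -0.08778647299336147}
[[ 9.4000e-01 -3.3000e-01 -1.0000e-02 -4.2407e+02]
 [-1.8000e-01 -4.9000e-01 -8.6000e-01  1.5768e+02]
 [ 2.8000e-01  8.1000e-01 -5.2000e-01  8.9213e+02]
 [ 0.0000e+00  0.0000e+00  0.0000e+00  1.0000e+00]]
```

View pics/top0.png

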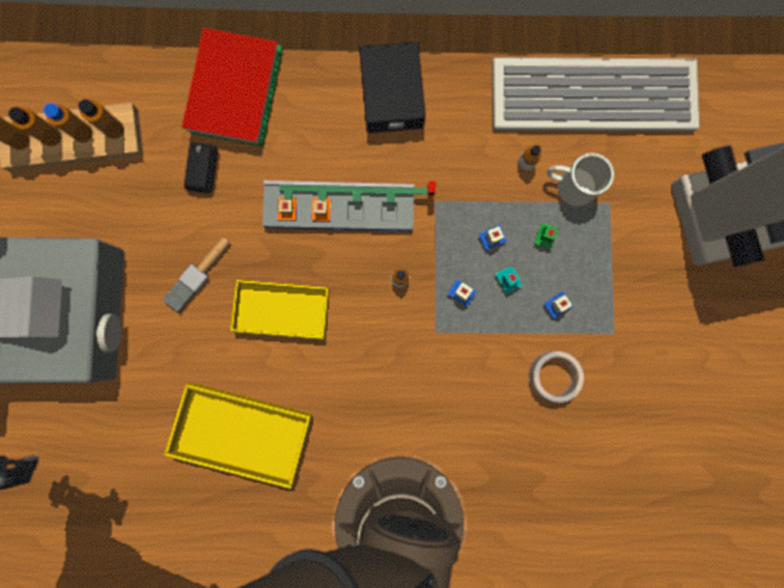

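View pics/side0.png

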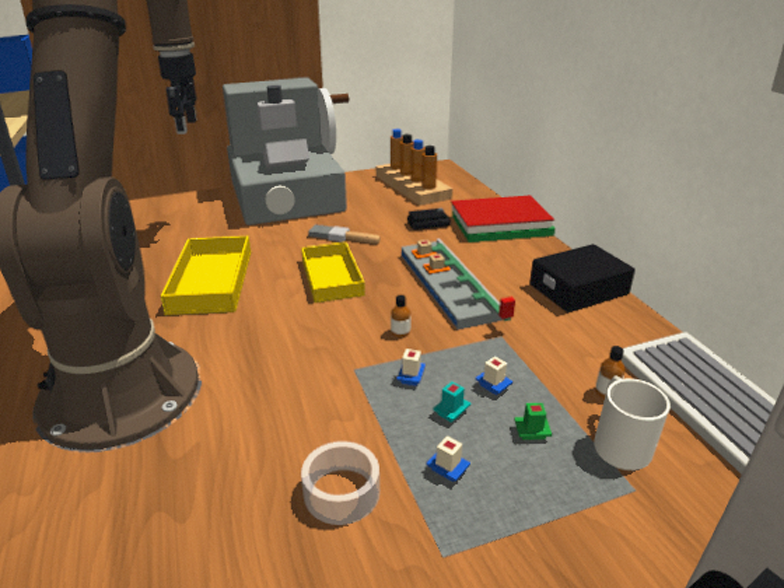

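The top view shows the magazine at about (340,207), with two spent blocks at (287,207) and (321,207) and the red grip at (432,188). The three fresh blue blocks are at (493,237), (462,293) and (559,305). The green block at (546,235) and the turquoise one at (510,278) are not meant. There are two yellow trays, at (280,310) and (240,436). The one at (280,310) measures about 180x97 mm, so it is the one meant; the other is about 250 mm long. I'll confirm this in crops.

```bash
python3 - <<'E'
from h import *
T=np.load("top0.npy",allow_pickle=True).item();S=np.load("side0.npy",allow_pickle=True).item()
a=T["img"][120:175,180:320];b=T["img"][140:250,160:440]
a=cv2.resize(a,(784,308),interpolation=cv2.INTER_CUBIC);b=cv2.resize(b,(728,286),interpolation=cv2.INTER_CUBIC)
im=np.zeros((594,784,3),np.uint8);im[:308]=a;im[308:594,:728]=b
cv2.imwrite("pics/c1.png",im[:,:,::-1])
save(S,"c2.png",(240,165,420,350),3.2)
C=cloud(T)
# trays: corners from yellow mask
hsv=cv2.cvtColor(T["img"],cv2.COLOR_RGB2HSV)
def comps(lo,hi,c,amin=15):
    h=cv2.cvtColor(c["img"],cv2.COLOR_RGB2HSV)
    m=cv2.inRange(h,lo,hi);n,l,st,ce=cv2.connectedComponentsWithStats(m)
    return [(st[i,4],ce[i].round(1),l==i) for i in range(1,n) if st[i,4]>=amin]
for nm,lo,hi in(("yel",(25,150,60),(35,255,255)),("blue",(105,120,60),(125,255,255)),("oran",(8,180,180),(18,255,255)),("red",(0,200,120),(4,255,255))):
    for a,ce,m in comps(lo,hi,T):
        P=C[m];rect=cv2.minAreaRect(P[:,:2].astype(np.float32))
        print(nm,a,ce,P.mean(0).round(1),np.percentile(P[:,2],[5,50,95]).round(1),[np.round(r,2) for r in rect])
print(C[330:335:4,250:300:20,2], C[143,255:300:5].round(1))
E
```

```text
yel 2309 [200.2 221.6] [406.  238.3  12.9] [-0.   4.1 32. ] [array([400.23, 179.56]), array([307.82, 107.45]), np.float64(83.11)]
yel 4671 [171.2 311. ] [165.1 307.7  15.9] [ 1.6  5.7 43.3] [array([178.83, 225.73]), array([226.26, 432.  ]), np.float64(10.21)]
blue 101 [37.4 79.1] [752.1 628.9 138. ] [128.6 139.3 141.9] [array([753.2 , 630.57]), array([23.93, 21.05]), np.float64(45.15)]
blue 88 [349.  171.9] [ 550.  -176.4   14.7] [ 1.5 15.3 19.8] [array([ 557.51, -182.51]), array([35.65, 46.68]), np.float64(24.13)]
blue 103 [328.2 209.2] [ 443.5 -117.    15.2] [ 2.8 16.  19.7] [array([ 444.37, -120.98]), array([47.57, 35.95]), np.float64(55.31)]
blue 91 [394.5 218.1] [ 420.4 -302.1   14.9] [ 1.1 15.9 19.3] [array([ 421.09, -311.84]), array([37.36, 44.83]), np.float64(32.4)]
oran 17 [252.9 115.7] [7.14e+02 9.76e+01 5.00e-01] [-2.4 -0.5  4.2] [array([715.58,  96.09]), array([10.53, 31.66]), np.float64(4.5)]
oran 50 [206.7 151. ] [602.3 223.1  26.7] [23.7 27.  30. ] [array([607.94, 228.21]), array([31.31, 41.71]), np.float64(86.49)]
oran 27 [234.3 147.6] [613.1 146.8  26.6] [21.5 26.5 29.9] [array([610.01, 146.36]), array([40.71,  5.91]), np.float64(5.04)]
oran 16 [354.4 252.3] [ 324.4 -192.1   -0.5] [-5.3 -0.4  4.6] [array([ 326.11, -193.2 ]), array([10.73, 23.39]), np.float64(8.82)]
red 3715 [163.8  60.1] [853.3 344.3  46.7] [37.9 41.6 45.3] [array([869.46, 350.09]), array([1233.84,  223.96]), np.float64(20.07)]
red 29 [307.9 133. ] [634.7 -52.7 106.7] [66.6 68.7 71.2] [array([490.57, -16.19]), array([ 14.  , 338.69]), np.float64(75.43)]
[[ 0.71666961  9.11572317 11.66292632]
 [-2.13925982 12.11385502 16.37418853]] [[625.2  88.9  33.4]
 [627.4  75.2  25.7]
 [629.   61.4  20.4]
 [628.4  47.2  23.3]
 [629.7  33.2  19.1]
 [626.8  19.2  30.7]
 [629.6   5.   20.6]
 [630.2  -9.2  19.3]
 [634.2 -24.1   4.4]]
```

View pics/c1.png

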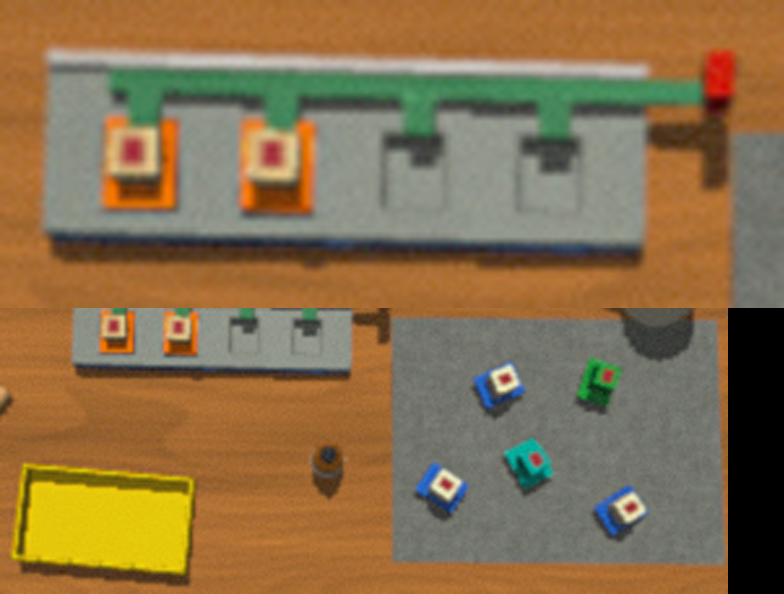

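View pics/c2.png

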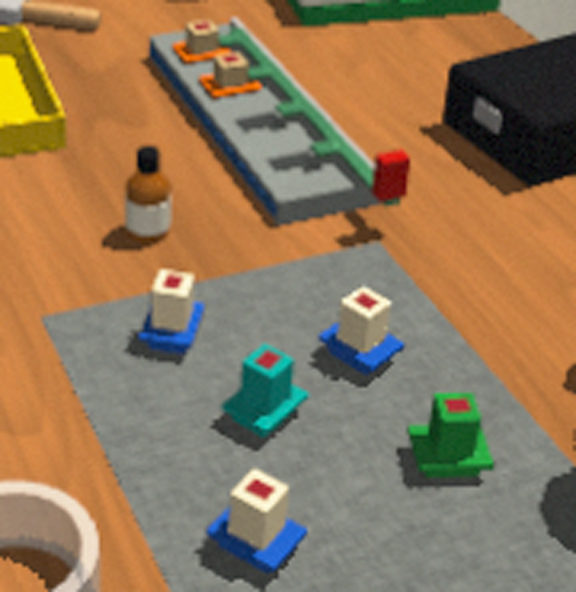

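The crops confirm three blue fresh blocks, at c1 (498,385), (442,487) and (622,510), with the green and turquoise ones left alone. Sockets 3 and 2 hold spent blocks, sockets 1 and 0 are empty, and the comb is locked. The yellow tray next to the magazine is the 100x180 one. Next I fit the poses.

```bash
cat >> h.py <<'E'
from scipy.optimize import least_squares, minimize
def proj(c,P):
    V=c["view"];P=np.atleast_2d(P);q=P@V[:3,:3].T+V[:3,3]
    K=np.array([[c["fx"],0,c["cx"]],[0,c["fy"],c["cy"]],[0,0,1]])
    return cv2.projectPoints(q,np.zeros(3),np.zeros(3),K,np.array([c["k1"],0,0,0.]))[0][:,0]
def place(p,L,z0=0):
    c,s=np.cos(p[2]),np.sin(p[2]);L=np.asarray(L,float)
    return np.c_[p[0]+c*L[:,0]-s*L[:,1],p[1]+s*L[:,0]+c*L[:,1],L[:,2]+z0]
def box(x,y,z0,z1): return [(a*x/2,b*y/2,z) for a in(-1,1) for b in(-1,1) for z in(z0,z1)]
def block(tall=32): return np.array(box(46,36,12,17)+box(24,24,17,17+tall)+box(34,26,3,12)+box(31,23,0,3))
def bmask(c,ctr,half=26,s=8):
    u0,v0=int(ctr[0])-half,int(ctr[1])-half
    im=cv2.resize(c["img"][v0:v0+2*half,u0:u0+2*half],None,fx=s,fy=s,interpolation=cv2.INTER_CUBIC)
    h=cv2.cvtColor(im,cv2.COLOR_RGB2HSV)
    blue=cv2.inRange(h,(105,120,40),(125,255,255)); cream=cv2.inRange(h,(8,15,120),(35,110,255))
    m=blue|cream
    m=cv2.morphologyEx(m,cv2.MORPH_CLOSE,np.ones((2*s+1,2*s+1)))
    n,l,st,ce=cv2.connectedComponentsWithStats(m)
    d=[np.hypot(*(ce[i]-half*s)) - st[i,4]/100 for i in range(1,n)]
    k=1+int(np.argmin(d)); pts=cv2.findNonZero((l==k).astype(np.uint8))
    M=np.zeros(m.shape,np.uint8);cv2.fillConvexPoly(M,cv2.convexHull(pts),1)
    return M,(u0,v0)
def fitblock(cs,p0,z0=0,half=20,s=8,L=block()):
    ms=[bmask(c,proj(c,[[p0[0],p0[1],z0+22]])[0],half,s) for c in cs]
    def f(p):
        e=0
        for c,(M,o) in zip(cs,ms):
            q=((proj(c,place(p,L,z0))-o+.5)*s-.5)
            H=np.zeros(M.shape,np.uint8);cv2.fillConvexPoly(H,cv2.convexHull((q*16).astype(np.int32)),1,shift=4)
            e+=np.mean(H!=M)
        return e
    best=min((minimize(f,[p0[0],p0[1],y],method="Nelder-Mead",options=dict(initial_simplex=np.array([[p0[0],p0[1],y],[p0[0]+8,p0[1],y],[p0[0],p0[1]+8,y],[p0[0],p0[1],y+.3]]))) for y in np.arange(4)*np.pi/4),key=lambda r:r.fun)
    x=best.x;x[2]=(x[2]+np.pi/2)%np.pi-np.pi/2
    return x,best.fun/np.mean([M.mean() for M,_ in ms])
E
cat > m.py <<'E'
from h import *
T=np.load("top0.npy",allow_pickle=True).item();S=np.load("side0.npy",allow_pickle=True).item()
def fl(y): return [(-10+a,y+b,27) for a,b in((23,18),(23,-18),(-23,-18),(-23,18))]
L=[(-45,150,22),(-45,-150,22)]+fl(102)+fl(34)+[(-28.5,-34+14.5,22),(-28.5,-34-14.5,22),(-28.5,-102+14.5,22),(-28.5,-102-14.5,22)]
U=np.array([(48,234),(641,243),(108,118),(179,119),(176,210),(103,209),(245,121),(315,122),(312,213),(241,211),(384,210),(444,211),(519,211),(580,213)],float)
U=np.array([180,120])+(U+.5)/5.6-.5
LS=[(-45,150,22),(-45,-150,22),(30-12,-182-7,69.5),(30+12,-182-7,69.5)]
US=np.array([(151,40),(275,210),(377,162),(409,154)],float);US=np.array([240,165])+(US+.5)/3.2-.5
r=least_squares(lambda p:(proj(T,place(p,L))-U).ravel(),[610,85,0],x_scale=[1,1,.01],loss="soft_l1")
print("mag top",r.x.round(3));print((proj(T,place(r.x,L))-U).round(1).tolist())
r2=least_squares(lambda p:(proj(S,place(p,LS))-US).ravel(),[610,85,0],x_scale=[1,1,.01])
print("mag side",r2.x.round(3),r2.fun.round(1))
for p0 in((555,-180),(446,-120),(420,-308)):
    for cs in([T],[S],[T,S]):
        x,e=fitblock(cs,p0);print(len(cs),x.round(3),round(e,3))
E
python3 m.py
```

```text
mag top [ 6.17278e+02  1.26574e+02 -9.00000e-03]
[[-0.8, -0.1], [0.8, 0.5], [-0.3, -0.0], [-0.0, 0.1], [-0.0, 0.1], [0.0, -0.1], [-0.3, 0.0], [0.1, 0.1], [0.2, 0.0], [-0.1, 0.1], [0.3, -0.3], [-0.1, -0.3], [0.4, -0.0], [-0.2, -0.2]]
mag side [ 6.14700e+02  1.19925e+02 -2.30000e-02] [-0.6 -1.   0.3 -1.6  0.6  0.7 -0.4  1.5]
1 [ 568.556 -193.79     0.753] 0.641
1 [ 559.23  -188.875   -1.247] 0.418
2 [ 5.61287e+02 -1.86217e+02  2.34000e-01] 1.045
1 [ 446.102 -120.255    0.854] 0.707
1 [ 444.777 -130.775   -1.064] 0.394
2 [ 438.199 -123.413   -1.072] 1.109
1 [ 422.986 -303.74     0.651] 0.286
1 [ 419.964 -315.862   -1.004] 0.335
2 [ 425.632 -309.352   -1.021] 0.67
```

```bash
python3 - <<'E'
from h import *
T=np.load("top0.npy",allow_pickle=True).item();S=np.load("side0.npy",allow_pickle=True).item()
rows=[]
for c in(T,S):
    r=[]
    for p in((555,-180),(446,-120),(420,-308)):
        q=proj(c,[[p[0],p[1],22]])[0]
        M,o=bmask(c,q,20,6)
        im=cv2.resize(c["img"][o[1]:o[1]+40,o[0]:o[0]+40],(240,240),interpolation=cv2.INTER_CUBIC).copy()
        cs,_=cv2.findContours(M,0,1);cv2.drawContours(im,cs,-1,(255,0,255),1);r.append(im)
    rows.append(np.hstack(r))
cv2.imwrite("pics/m.png",np.vstack(rows)[:,:,::-1])
h=cv2.cvtColor(S["img"],cv2.COLOR_RGB2HSV); q=proj(S,[[446,-120,35]])[0].astype(int);print(q,h[q[1]-8:q[1]+20:2,q[0]].tolist())
E
```

```text
[293 256] [[13, 168, 175], [12, 98, 228], [178, 184, 175], [0, 146, 178], [24, 60, 227], [20, 63, 142], [21, 67, 145], [20, 62, 143], [19, 64, 143], [21, 69, 141], [111, 71, 97], [109, 212, 182], [108, 221, 121], [107, 188, 99]]
```

View pics/m.png

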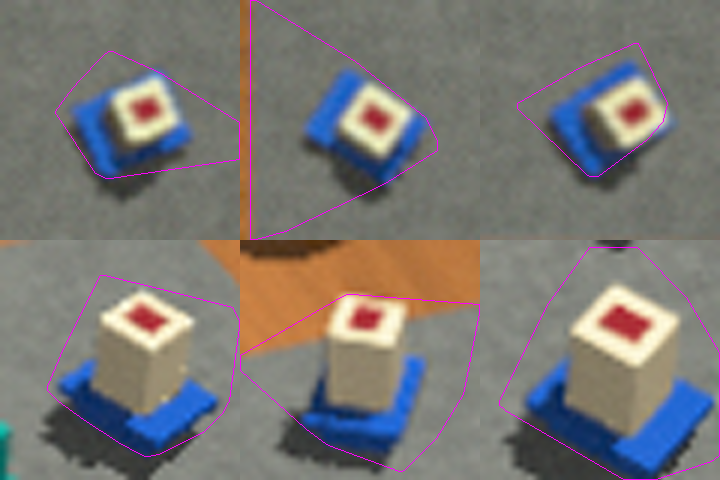

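The masks catch mat noise around the blocks, so I'll tighten the cream threshold.

```bash
sed -i 's/(8,15,120),(35,110,255)/(8,38,125),(35,125,255)/; s/    m=blue|cream/    m=cv2.morphologyEx(blue|cream,cv2.MORPH_OPEN,np.ones((s+1,s+1)))/' h.py
python3 m.py | tail -9
```

```text
1 [ 556.212 -183.438   -1.178] 0.101
1 [ 556.233 -187.529   -1.143] 0.056
2 [ 555.975 -185.65    -1.257] 0.229
1 [ 445.047 -120.469    0.997] 0.037
1 [ 443.169 -123.162    0.945] 0.067
2 [ 443.982 -121.974    0.978] 0.17
1 [ 422.687 -312.363   -0.989] 0.085
1 [ 420.902 -316.825   -0.982] 0.04
2 [ 421.325 -316.229   -0.956] 0.221
```

```bash
cat >> h.py <<'E'
def hullfit(c,ctr,lohi,L,p0,free=(0,1),half=14,s=8,z0=0):
    u0,v0=int(ctr[0])-half,int(ctr[1])-half
    im=cv2.resize(c["img"][v0:v0+2*half,u0:u0+2*half],None,fx=s,fy=s,interpolation=cv2.INTER_CUBIC)
    h=cv2.cvtColor(im,cv2.COLOR_RGB2HSV);m=0
    for lo,hi in lohi: m=m|cv2.inRange(h,lo,hi)
    m=cv2.morphologyEx(m,cv2.MORPH_OPEN,np.ones((s+1,s+1)))
    M=np.zeros(m.shape,np.uint8);cv2.fillConvexPoly(M,cv2.convexHull(cv2.findNonZero(m)),1)
    def f(d):
        p=np.array(p0,float);p[list(free)]+=d
        q=((proj(c,place(p,L,z0))-(u0,v0)+.5)*s-.5)
        H=np.zeros(M.shape,np.uint8);cv2.fillConvexPoly(H,cv2.convexHull((q*16).astype(np.int32)),1,shift=4)
        return np.mean(H!=M)
    n=len(free);r=minimize(f,np.zeros(n),method="Nelder-Mead",options=dict(initial_simplex=np.vstack([np.zeros(n)-2,np.diag([4.,4.,.1][:n])-1])))
    p=np.array(p0,float);p[list(free)]+=r.x
    return p,r.fun/M.mean()
RED=[((0,150,60),(6,255,255)),((174,150,60),(180,255,255))]
ORG=[((5,170,90),(20,255,255))]
GRIP=np.array(box(24,14,33.5,69.5))
E
python3 - <<'E'
from h import *
T=np.load("top0.npy",allow_pickle=True).item();S=np.load("side0.npy",allow_pickle=True).item()
for c in(T,S):
    p=proj(c,[[645,-55,52]])[0]
    print(hullfit(c,p,RED,GRIP,[645,-55,-.012]))
E
```

```text
(array([ 6.46571892e+02, -5.64214859e+01, -1.20000000e-02]), np.float64(0.5198165738617753))
(array([ 6.46990368e+02, -6.10043983e+01, -1.20000000e-02]), np.float64(0.23112250347110966))
```

Call:
arm_command:
  moves:
    - [[15.8, -22, 0, 0, 0, 5, 0.5], [15.8, -22, 0, 0, 0, 5, 0.5], [15.8, -22, 0, 0, 0, 5, 0.5], [15.8, -22, 0, 0, 0, 5, 0.5], [15.8, -22, 0, 0, 0, 5, 0.5], [15.8, -22, 0, 0, 0, 5, 0.5], [15.8, -22, 0, 0, 0, 5, 0.5], [15.8, -22, 0, 0, 0, 5, 0.5]]

```text
clock: 0.9
eef_pos: [331.1, 380.5, 250.2]
tool_rot: [3.141, -0.0, 2.947]
ft_force: [-0.5, 1.0, 0.1]
opening: 42.4
gripper_force: 0.0
```

Call:
arm_command:
  moves:
    - [[15.8, -22, 0, 0, 0, 5, 0.5], [15.8, -22, 0, 0, 0, 5, 0.5], [15.8, -22, 0, 0, 0, 5, 0.5], [15.8, -22, 0, 0, 0, 5, 0.5], [15.8, -22, 0, 0, 0, 5, 0.5], [15.8, -22, 0, 0, 0, 5, 0.5], [15.8, -22, 0, 0, 0, 5, 0.5], [15.8, -22, 0, 0, 0, 5, 0.5]]

```text
clock: 1.7
eef_pos: [488.8, 162.1, 250.0]
tool_rot: [3.141, -0.001, 3.037]
ft_force: [0.1, 0.9, -0.1]
opening: 42.7
gripper_force: 0.0
```

Call:
arm_command:
  moves:
    - [[15.7, -21.8, -10, 0, 0, 5, 0.5], [15.7, -21.8, -10, 0, 0, 5, 0.5], [15.7, -21.8, -10, 0, 0, 5, 0.5], [15.7, -21.8, -10, 0, 0, 5, 0.5], [15.7, -21.8, -10, 0, 0, 5, 0.5], [15.7, -21.8, -10, 0, 0, 5, 0.5], [15.7, -21.8, -10, 0, 0, 5, 0.5], [15.7, -21.8, -10, 0, 0, 5, 0.5]]

```text
clock: 2.5
eef_pos: [646.2, -55.3, 149.2]
tool_rot: [3.14, -0.002, 3.124]
ft_force: [0.3, 1.1, -0.7]
opening: 43.0
gripper_force: 0.0
```

Call:
arm_command:
  moves:
    - [[0, 0, -4, 0, 0, 0, 0.5], [0, 0, -8, 0, 0, 0, 0.5], [0, 0, -9, 0, 0, 0, 0.5], [0, 0, -9, 0, 0, 0, 0.5], [0, 0, -9, 0, 0, 0, 0.5]]

```text
clock: 3.0
eef_pos: [647.3, -56.3, 62.1]
tool_rot: [3.141, 0.002, 3.124]
ft_force: [0.3, -0.2, 1.0]
opening: 42.6
gripper_force: 0.0
```

Call:
arm_command:
  moves:
    - [[0, 0, 0, 0, 0, 0, 0], [0, 0, 0, 0, 0, 0, 0], [0, 0, 0, 0, 0, 0, 0], [0, 0, 0, 0, 0, 0, 0], [0, 0, 0, 0, 0, 0, 0]]

```text
clock: 3.5
eef_pos: [647.4, -57.5, 62.2]
tool_rot: [3.141, 0.003, 3.123]
ft_force: [-1.5, -0.2, 7.2]
opening: 13.1
gripper_force: 60.4
```

```bash
python3 - <<'E'
from h import *
s=bot.sense();print(s["eef_pos"],s["ft_force"],s["moment"],s["opening"],s["gripper_force"])
E
```

```text
[647.36005673 -57.5235532   62.23390453] [-1.52222828 -0.23247192  7.19574036] [0.01140411 0.29095681 0.29759054] 13.139698470595794 60.44286131858826
```

Call:
arm_command:
  moves:
    - [[0, -1, 0, 0, 0, 0, 0], [0, -2, 0, 0, 0, 0, 0], [-0.05, -3, 0, 0, 0, 0, 0], [-0.05, -3.4, 0, 0, 0, 0, 0], [-0.05, -3.6, 0, 0, 0, 0, 0], [-0.05, -3.6, 0, 0, 0, 0, 0], [-0.05, -3.6, 0, 0, 0, 0, 0]]

```text
clock: 4.2
eef_pos: [647.0, -90.8, 62.2]
tool_rot: [3.139, 0.002, 3.125]
ft_force: [-1.8, 7.3, 9.1]
opening: 13.1
gripper_force: 60.8
```

Call:
arm_command:
  moves:
    - [[0, -0.1, 0, 0, 0, 0, 0], [0, -0.2, 0, 0, 0, 0, 0], [0, -0.2, 0, 0, 0, 0, 0], [0, -0.2, 0, 0, 0, 0, 0]]

```text
clock: 4.6
eef_pos: [646.9, -90.8, 62.2]
tool_rot: [3.137, 0.002, 3.126]
ft_force: [-2.6, 12.7, 9.4]
opening: 12.9
gripper_force: 60.9
```

Call:
arm_command:
  moves:
    - [[0, 0.4, 0, 0, 0, 0, 0], [0, 0.4, 0, 0, 0, 0, 0.5], [0, 0.4, 0, 0, 0, 0, 0.5], [0, 0.4, 0, 0, 0, 0, 0.5], [0, 0.4, 3, 0, 0, 0, 0.6], [0, 0.4, 6, 0, 0, 8, 0.6], [0, 0.4, 6, 0, 0, 16, 0.6], [0, 0.4, 6, 0, 0, 24, 0.6]]

```text
clock: 5.4
eef_pos: [646.3, -92.0, 121.6]
tool_rot: [-3.14, 0.002, -2.737]
ft_force: [0.4, -0.7, -1.0]
opening: 51.1
gripper_force: 0.0
```

Call:
arm_command:
  moves:
    - [[0, 0, 0, 0, 0, 8, 0.6], [0, 0, 0, 0, 0, 16, 0.6], [0, 0, 0, 0, 0, 24, 0.6], [0, 0, 0, 0, 0, 32, 0.6], [0, 0, 0, 0, 0, 40, 0.6], [0, 0, 0, 0, 0, 48, 0.6], [0, 0, 0, 0, 0, 56, 0.6], [0, 0, 0, 0, 0, 64, 0.6]]

```text
clock: 6.2
eef_pos: [644.8, -91.2, 119.4]
tool_rot: [3.139, -0.002, -1.649]
ft_force: [-0.8, 0.6, -2.8]
opening: 51.4
gripper_force: 0.0
```

Call:
arm_command:
  moves:
    - [[0, 0, 0, 0, 0, 2, 0.6], [0, 0, 0, 0, 0, 2, 0.6], [0, 0, 0, 0, 0, 2, 0.6]]

```text
clock: 6.5
eef_pos: [644.3, -91.6, 118.3]
tool_rot: [3.136, -0.0, -1.621]
ft_force: [0.5, 0.2, -0.4]
opening: 51.1
gripper_force: 0.0
```

```bash
python3 - <<'E'
from h import *
s=bot.sense();print(s["eef_pos"],s["tool_rot"],s["ft_force"],s["opening"],s["joints"])
S=cam("side");save(S,"s1.png",(250,150,410,270),4.5)
E
```

```text
[644.30474245 -91.59851771 118.26857564] [ 3.13600071e+00 -1.39513519e-04 -1.62101382e+00] [ 0.5326561   0.23587233 -0.44465766] 51.093035046991346 [ 0.48595298  0.70655934 -0.68443896  1.59931043  0.50063497  1.0238972
  2.74213892]
```

View pics/s1.png

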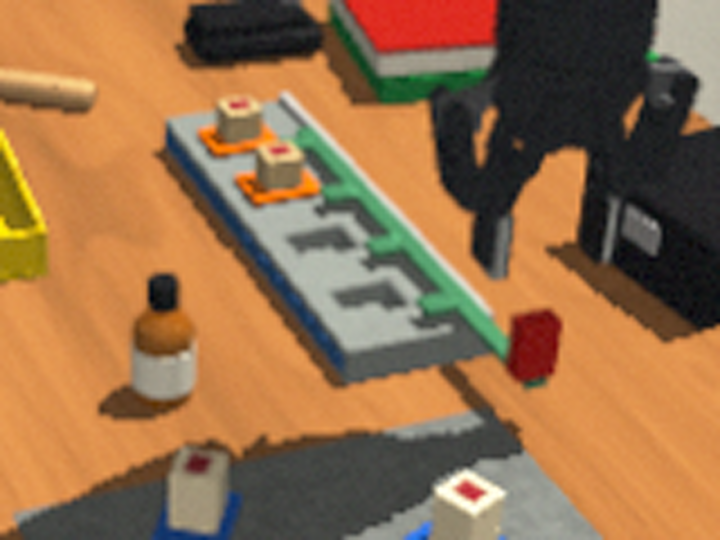

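The slide is drawn out and the teeth sit midway between the sockets. Joint 7 is at its limit, so I'll turn back and approach from the other side.

Call:
arm_command:
  moves:
    - [[0, 0, 0, 0, 0, -8, 0.6], [0, 0, 0, 0, 0, -16, 0.6], [0, 0, 0, 0, 0, -24, 0.6], [0, 0, 0, 0, 0, -32, 0.6], [0, 0, 0, 0, 0, -40, 0.6], [0, 0, 0, 0, 0, -48, 0.6], [0, 0, 0, 0, 0, -56, 0.6], [0, 0, 0, 0, 0, -64, 0.6]]

```text
clock: 7.35
eef_pos: [644.9, -90.4, 119.3]
tool_rot: [3.138, -0.0, -2.741]
ft_force: [0.0, 0.3, -0.7]
opening: 51.2
gripper_force: 0.0
```

Call:
arm_command:
  moves:
    - [[0, 0, 0, 0, 0, -8, 0.6], [0, 0, 0, 0, 0, -16, 0.6], [0, 0, 0, 0, 0, -24, 0.6], [0, 0, 0, 0, 0, -32, 0.6], [0, 0, 0, 0, 0, -40, 0.6], [0, 0, 0, 0, 0, -48, 0.6], [0, 0, 0, 0, 0, -56, 0.6], [0, 0, 0, 0, 0, -64, 0.6]]

```text
clock: 8.15
eef_pos: [645.0, -90.3, 119.6]
tool_rot: [3.137, 0.001, 2.425]
ft_force: [0.3, -0.4, -0.1]
opening: 50.9
gripper_force: 0.0
```

Call:
arm_command:
  moves:
    - [[0, 0, 0, 0, 0, -8, 0.6], [0, 0, 0, 0, 0, -16, 0.6], [0, 0, 0, 0, 0, -24, 0.6], [0, 0, 0, 0, 0, -32, 0.6], [0, 0, 0, 0, 0, -40, 0.6], [0, 0, 0, 0, 0, -48, 0.6], [0, 0, 0, 0, 0, -50, 0.6], [0, 0, 0, 0, 0, -50, 0.6]]

```text
clock: 8.95
eef_pos: [644.9, -90.2, 119.4]
tool_rot: [3.136, 0.0, 1.561]
ft_force: [-0.8, 0.2, 0.3]
opening: 51.3
gripper_force: 0.0
```

```bash
python3 - <<'E'
from h import *
s=bot.sense();print(s["eef_pos"],s["tool_rot"],s["ft_force"],s["opening"],s["joints"])
E
```

```text
[644.93763912 -90.22392339 119.35466942] [3.13587437e+00 2.15607934e-04 1.56060852e+00] [-0.77716115  0.17858669  0.3167967 ] 51.30817558825422 [-0.01227375  0.59646235  0.10523015  1.65621016 -0.07637223  0.88719489
  0.11265406]
```

Call:
arm_command:
  moves:
    - [[0.15, -0.05, -3, 0, 0.33, 0, 0.6], [0.15, -0.05, -5.7, 0, 0.33, 0, 0.6], [0.15, -0.05, -5.7, 0, 0.33, 0, 0.6], [0.15, -0.05, -5.7, 0, 0.33, 0, 0.6]]

```text
clock: 9.35
eef_pos: [646.0, -91.4, 62.1]
tool_rot: [-3.14, -0.0, 1.56]
ft_force: [0.8, -0.1, 0.1]
opening: 51.2
gripper_force: 0.0
```

Call:
arm_command:
  moves:
    - [[0, 0, 0, 0, 0, 0, 0], [0, 0, 0, 0, 0, 0, 0], [0, 0, 0, 0, 0, 0, 0], [0, 0, 0, 0, 0, 0, 0], [0, 0, 0, 0, 0, 0, 0], [0, 0, 0, 0, 0, 0, 0]]

```text
clock: 9.95
eef_pos: [646.1, -91.6, 63.7]
tool_rot: [-3.141, -0.0, 1.558]
ft_force: [-5.4, 0.3, 9.3]
opening: 22.8
gripper_force: 58.7
```

```bash
python3 - <<'E'
from h import *
s=bot.sense();print(s["eef_pos"],s["tool_rot"],s["ft_force"],s["moment"],s["opening"],s["joints"])
E
```

```text
[646.06187868 -91.5719382   63.66897629] [-3.14115413e+00 -3.50559248e-04  1.55822843e+00] [-5.3550516   0.33933657  9.31461193] [0.09016545 1.18318642 0.02542649] 22.762505458203588 [-0.00275478  0.6680665   0.09475993  1.68506347 -0.08283136  0.7928245
  0.11737994]
```

Call:
arm_command:
  moves:
    - [[0, 0, 0, 0, 0, 0, 0.6], [0, 0, 0, 0, 0, 0, 0.6], [0, 0, 0, 0, 0, 0, 0.6], [0, 0, 5, 0, 0, 0, 0.6], [0, 0, 9, 0, 0, 0, 0.6]]

```text
clock: 10.45
eef_pos: [645.8, -91.3, 152.6]
tool_rot: [-3.139, -0.0, 1.558]
ft_force: [0.6, -0.1, 0.8]
opening: 51.1
gripper_force: 0.0
```

Call:
arm_command:
  moves:
    - [[-1.8, 16, 0, 0, 0, 8, 0.6], [-1.8, 16, 0, 0, 0, 16, 0.6], [-1.8, 16, 0, 0, 0, 24, 0.6], [-1.8, 16, 0, 0, 0, 32, 0.6], [-1.8, 16, 0, 0, 0, 40, 0.6], [-1.8, 16, 0, 0, 0, 45, 0.6], [-1.8, 16, 0, 0, 0, 45, 0.6]]

```text
clock: 11.15
eef_pos: [628.2, 68.6, 151.8]
tool_rot: [-3.141, -0.0, 2.345]
ft_force: [-0.6, -0.0, 0.1]
opening: 51.1
gripper_force: 0.0
```

Call:
arm_command:
  moves:
    - [[-1.9, 15.9, 0, 0, 0, 8, 0.6], [-1.9, 15.9, 0, 0, 0, 16, 0.6], [-1.9, 15.9, 0, 0, 0, 24, 0.6], [-1.9, 15.9, 0, 0, 0, 32, 0.6], [-1.9, 15.9, 0, 0, 0, 40, 0.6], [-1.9, 15.9, 0, 0, 0, 45, 0.6], [-1.9, 15.9, 0, 0, 0, 45, 0.6], [-1.9, 15.9, 0, 0, 0, 45, 0.6]]

```text
clock: 11.95
eef_pos: [609.3, 227.3, 151.7]
tool_rot: [-3.141, -0.001, 3.124]
ft_force: [-0.6, 0.3, 1.0]
opening: 51.3
gripper_force: 0.0
```

Call:
arm_command:
  moves:
    - [[0, 0, 0, 0, 0, 0, 0.6], [0, 0, 0, 0, 0, 0, 0.6]]

```text
clock: 12.15
eef_pos: [609.2, 227.5, 151.8]
tool_rot: [-3.14, -0.0, 3.127]
ft_force: [-0.5, 0.3, -0.1]
opening: 51.3
gripper_force: 0.0
```

```bash
python3 - <<'E'
from h import *
s=bot.sense();print(s["eef_pos"],s["tool_rot"],s["ft_force"],s["moment"],s["opening"],s["joints"])
T=cam("top");np.save("top1.npy",T,allow_pickle=True)
p=proj(T,[[645,-91,52]])[0]
print(hullfit(T,p,RED,GRIP,[645,-91,-.01]))
for p0 in((555,-183),(445,-120),(422,-312)): print(fitblock([T],p0))
E
```

```text
[609.19122629 227.54012767 151.83055394] [-3.14043345e+00 -2.39805656e-04  3.12684456e+00] [-0.48793045  0.29176556 -0.10432561] [-0.01176908 -0.04289837  0.05900286] 51.32341143313817 [-0.2369123   0.58712361 -0.31166457  1.59724932  0.20563695  0.99036375
  0.94306528]
(array([ 6.45896271e+02, -8.72893982e+01, -1.00000000e-02]), np.float64(0.5523012552301255))
(array([ 556.21537134, -183.42821311,   -1.18299078]), np.float64(0.12992910061339918))
(array([ 444.9941824 , -120.72988163,    0.99490849]), np.float64(0.03278457858449416))
(array([ 422.5808532 , -312.46879532,   -0.99110699]), np.float64(0.0843872655909289))
```

Call:
arm_command:
  moves:
    - [[0, 0, -4, 0, 0, 0.3, 0.6], [0, 0, -8, 0, 0, 0.3, 0.6], [0, 0, -10.2, 0, 0, 0.3, 0.6], [0, 0, -10.2, 0, 0, 0.3, 0.6], [0, 0, -10.2, 0, 0, 0.3, 0.6]]

```text
clock: 12.7
eef_pos: [609.3, 227.8, 50.3]
tool_rot: [-3.141, -0.0, 3.134]
ft_force: [-0.2, 0.6, 1.3]
opening: 51.1
gripper_force: 0.0
```

Call:
arm_command:
  moves:
    - [[0, 0, 0, 0, 0, 0, 0], [0, 0, 0, 0, 0, 0, 0], [0, 0, 0, 0, 0, 0, 0], [0, 0, 0, 0, 0, 0, 0], [0, 0, 0, 0, 0, 0, 0]]

```text
clock: 13.2
eef_pos: [610.3, 228.3, 51.9]
tool_rot: [3.141, 0.003, 3.134]
ft_force: [-0.6, -0.3, 6.5]
opening: 22.3
gripper_force: 59.7
```

```bash
python3 - <<'E'
from h import *
s=bot.sense();print(s["eef_pos"],s["tool_rot"],s["ft_force"],s["moment"],s["opening"])
S=cam("side");save(S,"s2.png",(250,130,410,250),4.5)
p=proj(S,[[645,-91,52]])[0]
print(hullfit(S,p,RED,GRIP,[645,-91,-.01]))
E
```

```text
[610.32358276 228.27522011  51.85149508] [3.14128511e+00 2.70219666e-03 3.13388652e+00] [-0.60740395 -0.27191861  6.52041686] [-0.00974767  0.15556983 -0.0154467 ] 22.2764135186707
(array([ 6.46450137e+02, -9.15495608e+01, -1.00000000e-02]), np.float64(0.21831198951295755))
```

View pics/s2.png

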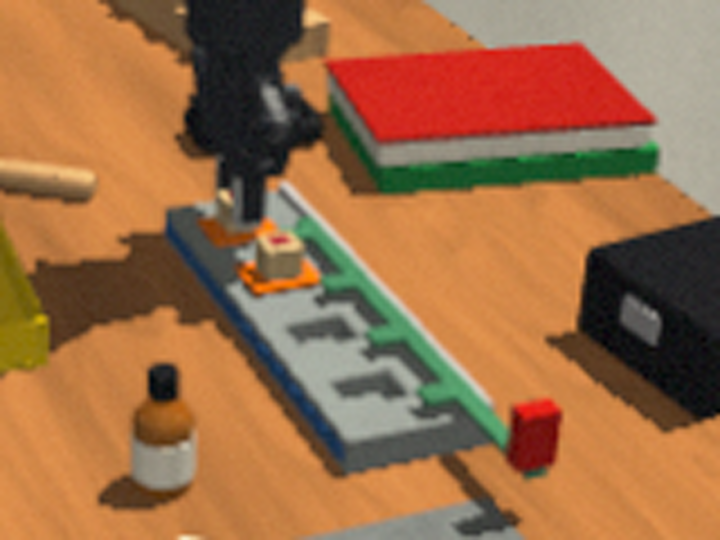

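The gripper holds the spent block in socket 3. I'll check the slide travel from the green teeth, comparing the top images before and after.

```bash
python3 - <<'E'
from h import *
m=[618.,125.5,-.009]
for f in("top0.npy","top1.npy"):
    T=np.load(f,allow_pickle=True).item()
    g=T["img"].astype(np.float32);g=g[:,:,1]-g[:,:,0]   # greenness
    ys=np.arange(-180,160,.5)
    prof=0
    for x in(12,15,18):
        q=proj(T,place(m,[(x,y,33.5) for y in ys])).astype(np.float32)
        prof=prof+cv2.remap(g,q[:,:1],q[:,1:],cv2.INTER_LINEAR)[:,0]
    prof/=3;th=(prof.max()+np.median(prof))/2
    c=[];i=np.flatnonzero(prof>th)
    for k in np.split(i,np.flatnonzero(np.diff(i)>4)+1):
        w=prof[k]-th;c.append((round(float((ys[k]*w).sum()/w.sum()),1),len(k)/2))
    print(f,c)
E
```

```text
top0.npy [(-101.9, 15.5), (-34.3, 15.0), (33.5, 14.0), (101.5, 14.5)]
top1.npy [(-133.8, 15.0), (-65.8, 15.5)]
```

The teeth have moved only 31.7 mm, so the slide probably sprang back about 2 mm as I let go. I'll release the block and re-draw the slide to the stop before removing anything.

Call:
arm_command:
  moves:
    - [[0, 0, 0, 0, 0, 0, 0.6], [0, 0, 0, 0, 0, 0, 0.6], [0, 0, 0, 0, 0, 0, 0.6], [0, 0, 5, 0, 0, 0, 0.6], [0, 0, 10, 0, 0, 0, 0.6]]

```text
clock: 13.75
eef_pos: [607.9, 227.0, 149.3]
tool_rot: [-3.139, -0.004, 3.134]
ft_force: [0.4, 0.6, 0.4]
opening: 51.3
gripper_force: 0.0
```

Call:
arm_command:
  moves:
    - [[3.7, -31.7, 0, 0, 0, 0, 0.5], [3.7, -31.7, 0, 0, 0, 0, 0.5], [3.7, -31.7, 0, 0, 0, 0, 0.5], [3.7, -31.7, 0, 0, 0, 0, 0.5], [3.7, -31.7, 0, 0, 0, 0, 0.5], [3.7, -31.7, 0, 0, 0, 0, 0.5], [3.7, -31.7, 0, 0, 0, 0, 0.5], [3.7, -31.7, 0, 0, 0, 0, 0.5]]

```text
clock: 14.55
eef_pos: [645.9, -95.1, 149.4]
tool_rot: [-3.138, -0.001, 3.127]
ft_force: [-1.4, -1.0, 0.1]
opening: 42.6
gripper_force: 0.0
```

Call:
arm_command:
  moves:
    - [[0, 0, -4, 0, 0, 0, 0.5], [0, 0, -9, 0, 0, 0, 0.5], [0, 0, -9, 0, 0, 0, 0.5], [0, 0, -9, 0, 0, 0, 0.5]]

```text
clock: 14.95
eef_pos: [645.7, -88.0, 59.9]
tool_rot: [-3.141, -0.002, 3.136]
ft_force: [0.1, -0.2, 0.7]
opening: 42.6
gripper_force: 0.0
```

Call:
arm_command:
  moves:
    - [[0, 0, 0, 0, 0, 0, 0], [0, 0, 0, 0, 0, 0, 0], [0, 0, 0, 0, 0, 0, 0], [0, 0, 0, 0, 0, 0, 0]]

```text
clock: 15.35
eef_pos: [647.9, -89.2, 62.6]
tool_rot: [-3.14, 0.004, 3.134]
ft_force: [-0.0, 0.2, 6.5]
opening: 12.6
gripper_force: 60.3
```

Call:
arm_command:
  moves:
    - [[0, -0.2, 0, 0, 0, 0, 0], [0, -0.4, 0, 0, 0, 0, 0], [0, -0.5, 0, 0, 0, 0, 0], [0, -0.6, 0, 0, 0, 0, 0], [0, -0.6, 0, 0, 0, 0, 0], [0, -0.6, 0, 0, 0, 0, 0]]

```text
clock: 15.95
eef_pos: [647.9, -90.8, 62.6]
tool_rot: [3.138, 0.004, 3.137]
ft_force: [-0.9, 11.3, 8.1]
opening: 12.9
gripper_force: 62.9
```

Call:
arm_command:
  moves:
    - [[0, 0, 0, 0, 0, 0, 0.5], [0, 0, 0, 0, 0, 0, 0.5], [0, 0, 0, 0, 0, 0, 0.5], [0, 0, 3, 0, 0, 0, 0.5], [0, 0, 6, 0, 0, 0, 0.5], [0, 0, 9, 0, 0, 0, 0.5]]

```text
clock: 16.55
eef_pos: [645.9, -96.0, 150.8]
tool_rot: [-3.14, -0.001, 3.133]
ft_force: [0.7, 0.1, 0.1]
opening: 42.9
gripper_force: 0.0
```

Call:
arm_command:
  moves:
    - [[-3.7, 32.3, 0, 0, 0, 0, 0.6], [-3.7, 32.3, 0, 0, 0, 0, 0.6], [-3.7, 32.3, 0, 0, 0, 0, 0.6], [-3.7, 32.3, 0, 0, 0, 0, 0.6], [-3.7, 32.3, 0, 0, 0, 0, 0.6], [-3.7, 32.3, 0, 0, 0, 0, 0.6], [-3.7, 32.3, 0, 0, 0, 0, 0.6], [-3.7, 32.3, 0, 0, 0, 0, 0.6]]

```text
clock: 17.35
eef_pos: [607.5, 233.6, 150.2]
tool_rot: [3.14, -0.001, 3.141]
ft_force: [0.5, -0.6, -0.2]
opening: 51.3
gripper_force: 0.0
```

Call:
arm_command:
  moves:
    - [[0, 0, 0, 0, 0, 0, 0.6], [0, 0, 0, 0, 0, 0, 0.6], [0, 0, 0, 0, 0, 0, 0.6]]

```text
clock: 17.65
eef_pos: [609.7, 225.5, 149.8]
tool_rot: [-3.139, -0.0, 3.131]
ft_force: [-0.1, 0.5, 0.4]
opening: 51.3
gripper_force: 0.0
```

```bash
cat > teeth.py <<'E'
from h import *
m=[618.,125.5,-.009]
def teeth(T):
    g=T["img"].astype(np.float32);g=g[:,:,1]-g[:,:,0]
    ys=np.arange(-180,160,.5);prof=0
    for x in(12,15,18):
        q=proj(T,place(m,[(x,y,33.5) for y in ys])).astype(np.float32)
        prof=prof+cv2.remap(g,q[:,:1],q[:,1:],cv2.INTER_LINEAR)[:,0]
    prof/=3;th=(prof.max()+np.median(prof))/2;i=np.flatnonzero(prof>th);c=[]
    for k in np.split(i,np.flatnonzero(np.diff(i)>4)+1):
        w=prof[k]-th;c.append((round(float((ys[k]*w).sum()/w.sum()),1),len(k)/2))
    return c
if __name__=="__main__":
    T=cam("top");print(teeth(T));s=bot.sense();print(s["eef_pos"],s["tool_rot"])
E
python3 teeth.py
```

```text
[(-134.3, 16.0), (-66.4, 15.5)]
[609.66625883 225.84413681 149.79207152] [-3.13976030e+00 -2.14150006e-04  3.13169091e+00]
```

The end stop came at the same place twice (-90.8), so the slide is fully out. Next I take the spent block in socket 3.

Call:
arm_command:
  moves:
    - [[0, 0, -3, 0, 0, 0, 0.6], [0, 0, -6, 0, 0, 0, 0.6], [0, 0, -9, 0, 0, 0, 0.6], [0, 0, -10, 0, 0, 0, 0.6], [0, 0, -10, 0, 0, 0, 0.6]]

```text
clock: 18.2
eef_pos: [608.4, 226.5, 48.5]
tool_rot: [-3.139, -0.003, 3.133]
ft_force: [0.2, -0.5, 0.1]
opening: 51.5
gripper_force: 0.0
```

Call:
arm_command:
  moves:
    - [[0, 0, 0, 0, 0, 0, 0], [0, 0, 0, 0, 0, 0, 0], [0, 0, 0, 0, 0, 0, 0], [0, 0, 0, 0, 0, 0, 0], [0, 0, 0, 0, 0, 0, 0]]

```text
clock: 18.7
eef_pos: [610.3, 228.2, 51.8]
tool_rot: [3.141, 0.003, 3.134]
ft_force: [0.1, -0.4, 7.8]
opening: 22.5
gripper_force: 59.7
```

Call:
arm_command:
  moves:
    - [[0, 0, 1, 0, 0, 0, 0], [0, 0, 2, 0, 0, 0, 0], [0, 0, 4, 0, 0, 0, 0], [0, 0, 6, 0, 0, 0, 0], [0, 0, 8, 0, 0, 0, 0], [0, 0, 8, 0, 0, 0, 0]]

```text
clock: 19.3
eef_pos: [610.8, 228.7, 133.7]
tool_rot: [3.14, 0.005, 3.134]
ft_force: [1.0, -0.1, -0.6]
opening: 22.9
gripper_force: 58.9
```

```bash
python3 - <<'E'
from h import *
T=np.load("top0.npy",allow_pickle=True).item()
# tray rim: yellow mask, quick pose fit, hull of box
TR=np.array(box(100,180,0,32))
p=proj(T,[[405,179,16]])[0]
print(hullfit(T,p,[((24,120,50),(36,255,255))],TR,[405,179,-.08],free=(0,1,2),half=45,s=4))
E
```

```text
(array([ 4.07294656e+02,  2.38621138e+02, -7.52841516e-02]), np.float64(0.02234191103131857))
```

Call:
arm_command:
  moves:
    - [[-3, 0.7, 0, 0, 0, 0, 0], [-7, 1.7, 0, 0, 0, 0, 0], [-11, 2.7, 0, 0, 0, 0, 0], [-15, 3.7, 0, 0, 0, 0, 0], [-18.5, 4.6, 0, 0, 0, 0, 0], [-19.9, 4.9, 0, 0, 0, 0, 0], [-19.9, 4.9, 0, 0, 0, 0, 0], [-19.9, 4.9, 0, 0, 0, 0, 0]]

```text
clock: 20.1
eef_pos: [411.1, 276.5, 129.9]
tool_rot: [-3.141, 0.001, 3.134]
ft_force: [0.6, -0.3, -0.2]
opening: 22.3
gripper_force: 58.9
```

Call:
arm_command:
  moves:
    - [[0, 0, -3, 0, 0, 0, 0], [0, 0, -6, 0, 0, 0, 0], [0, 0, -8, 0, 0, 0, 0], [0, 0, -8.3, 0, 0, 0, 0], [0, 0, -8.3, 0, 0, 0, 0], [0, 0, -8.3, 0, 0, 0, 0]]

```text
clock: 20.7
eef_pos: [411.5, 276.3, 46.7]
tool_rot: [-3.141, 0.0, 3.132]
ft_force: [0.2, -0.3, -1.3]
opening: 22.7
gripper_force: 59.9
```

```bash
python3 - <<'E'
from h import *
s=bot.sense();print(s["eef_pos"],s["ft_force"],s["opening"],s["gripper_force"])
S=cam("side");save(S,"s3.png",(190,130,400,270),3.6)
E
```

```text
[411.47155423 276.34550173  46.71930185] [ 0.24604963 -0.27406841 -1.27611545] 22.700059617329018 59.898768067359924
```

View pics/s3.png

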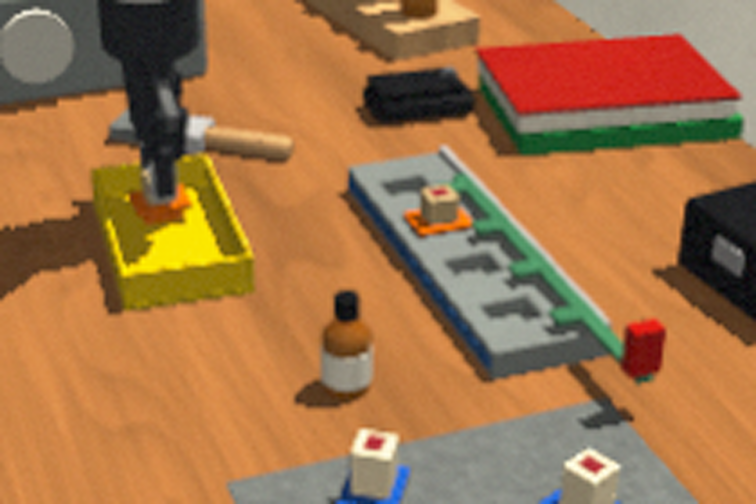

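The spent block is in the tray and socket 3 is empty. Now I release it and take the spent block in socket 2.

Call:
arm_command:
  moves:
    - [[0, 0, 0, 0, 0, 0, 0.4], [0, 0, 0, 0, 0, 0, 0.4], [0, 0, 0, 0, 0, 0, 0.4], [0, 0, 3, 0, 0, 0, 0.4], [0, 0, 6, 0, 0, 0, 0.5], [0, 0, 9, 0, 0, 0, 0.6]]

```text
clock: 21.35
eef_pos: [409.8, 276.6, 137.8]
tool_rot: [-3.14, -0.001, 3.134]
ft_force: [0.6, 0.2, -0.2]
opening: 51.3
gripper_force: 0.0
```

Call:
arm_command:
  moves:
    - [[3, -1.7, 0, 0, 0, 0, 0.6], [7, -4, 0, 0, 0, 0, 0.6], [11, -6.4, 0, 0, 0, 0, 0.6], [15, -8.8, 0, 0, 0, 0, 0.6], [18.5, -10.8, 0, 0, 0, 0, 0.6], [19.8, -11.6, 0, 0, 0, 0, 0.6], [19.8, -11.6, 0, 0, 0, 0, 0.6], [19.8, -11.6, 0, 0, 0, 0, 0.6]]

```text
clock: 22.15
eef_pos: [607.0, 161.6, 136.6]
tool_rot: [-3.141, -0.002, 3.135]
ft_force: [-0.1, 0.2, -0.4]
opening: 51.1
gripper_force: 0.0
```

Call:
arm_command:
  moves:
    - [[0, 0, -3, 0, 0, 0, 0.6], [0, 0, -6, 0, 0, 0, 0.6], [0, 0, -8, 0, 0, 0, 0.6], [0, 0, -8.7, 0, 0, 0, 0.6], [0, 0, -8.7, 0, 0, 0, 0.6]]

```text
clock: 22.65
eef_pos: [606.5, 161.9, 49.3]
tool_rot: [-3.141, -0.002, 3.136]
ft_force: [0.8, 0.0, 0.8]
opening: 51.4
gripper_force: 0.0
```

Call:
arm_command:
  moves:
    - [[0, 0, 0, 0, 0, 0, 0], [0, 0, 0, 0, 0, 0, 0], [0, 0, 0, 0, 0, 0, 0], [0, 0, 0, 0, 0, 0, 0], [0, 0, 0, 0, 0, 0, 0]]

```text
clock: 23.15
eef_pos: [608.9, 161.3, 51.5]
tool_rot: [-3.142, 0.002, 3.134]
ft_force: [-1.8, 0.8, 7.1]
opening: 22.8
gripper_force: 59.8
```

Call:
arm_command:
  moves:
    - [[0, 0, 1, 0, 0, 0, 0], [0, 0, 2, 0, 0, 0, 0], [0, 0, 4, 0, 0, 0, 0], [0, 0, 6, 0, 0, 0, 0], [0, 0, 8, 0, 0, 0, 0], [0, 0, 8, 0, 0, 0, 0]]

```text
clock: 23.75
eef_pos: [610.0, 161.3, 133.6]
tool_rot: [3.141, 0.005, 3.134]
ft_force: [-0.2, 1.1, -1.0]
opening: 22.2
gripper_force: 58.9
```

Call:
arm_command:
  moves:
    - [[-3, 0.5, 0, 0, 0, 0, 0], [-7, 1.2, 0, 0, 0, 0, 0], [-11, 1.9, 0, 0, 0, 0, 0], [-15, 2.6, 0, 0, 0, 0, 0], [-19, 3.3, 0, 0, 0, 0, 0], [-20.4, 3.6, 0, 0, 0, 0, 0], [-20.4, 3.6, 0, 0, 0, 0, 0], [-20.4, 3.6, 0, 0, 0, 0, 0]]

```text
clock: 24.55
eef_pos: [405.2, 196.7, 130.0]
tool_rot: [-3.141, 0.001, 3.134]
ft_force: [0.5, -0.9, -1.2]
opening: 22.6
gripper_force: 58.9
```

Call:
arm_command:
  moves:
    - [[0, 0, -3, 0, 0, 0, 0], [0, 0, -6, 0, 0, 0, 0], [0, 0, -8, 0, 0, 0, 0], [0, 0, -8.3, 0, 0, 0, 0], [0, 0, -8.3, 0, 0, 0, 0], [0, 0, -8.3, 0, 0, 0, 0]]

```text
clock: 25.15
eef_pos: [405.5, 196.5, 46.7]
tool_rot: [-3.141, 0.0, 3.133]
ft_force: [-0.2, -0.9, -1.4]
opening: 22.5
gripper_force: 59.0
```

Call:
arm_command:
  moves:
    - [[0, 0, 0, 0, 0, 0, 0.4], [0, 0, 0, 0, 0, 0, 0.4], [0, 0, 0, 0, 0, 0, 0.4], [0, 0, 3, 0, 0, 0, 0.4], [0, 0, 7, 0, 0, 0, 0.5], [0, 0, 11, 0, 0, 0, 0.6]]

```text
clock: 25.75
eef_pos: [403.6, 196.5, 158.0]
tool_rot: [-3.14, -0.002, 3.134]
ft_force: [0.9, -0.4, -0.9]
opening: 51.1
gripper_force: 0.0
```

```bash
python3 - <<'E'
from h import *
s=bot.sense();print(s["eef_pos"],s["tool_rot"],s["ft_force"],s["opening"],s["joints"])
T=cam("top");S=cam("side")
a=T["img"][110:260,150:440];cv2.imwrite("pics/t4.png",cv2.resize(a,None,fx=2.7,fy=2.7,interpolation=cv2.INTER_CUBIC)[:,:,::-1])
for p0 in((556,-183),(445,-120),(422,-312)): print(fitblock([T],p0),fitblock([S],p0))
E
```

```text
[403.61128758 196.48908553 157.97904389] [-3.14023362e+00 -1.53829262e-03  3.13448699e+00] [ 0.85284398 -0.42269693 -0.85274409] 51.05841488929816 [-0.24316351  0.2983024  -0.3997014   2.07333079  0.16025262  0.80075425
  0.82447179]
(array([ 556.24723614, -183.25838551,   -1.17913639]), np.float64(0.11453396524486573)) (array([ 556.23488591, -187.559307  ,   -1.14394108]), np.float64(0.06317871028287975))
(array([ 444.97541781, -120.67964135,    0.99443472]), np.float64(0.03699810805129283)) (array([ 443.16158174, -123.04342433,    0.94066376]), np.float64(0.06446535124647655))
(array([ 422.47277537, -312.39674453,   -0.99292114]), np.float64(0.08479976826707221)) (array([ 420.82711783, -317.00899377,   -1.03018428]), np.float64(0.04973400361169408))
```

View pics/t4.png

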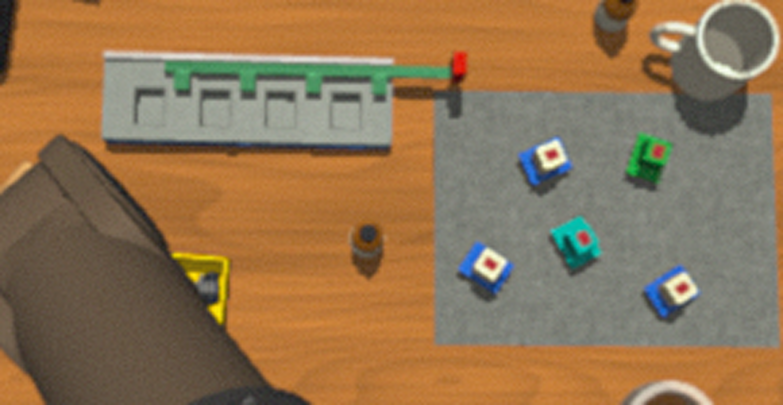

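All four sockets are empty, the slide is released, and the fresh blocks haven't moved; the nearest is at t4 (485,267). I go to it, square it up with one squeeze along its long axis, turn 90° and grasp.

Call:
arm_command:
  moves:
    - [[0.3, -3, 0, 0, 0, -4, 0.6], [0.9, -8, 0, 0, 0, -10, 0.6], [1.5, -13, 0, 0, 0, -16, 0.6], [2.1, -18, 0, 0, 0, -22, 0.6], [2.7, -23, 0, 0, 0, -27, 0.6], [3.3, -27.5, 0, 0, 0, -31, 0.6], [3.7, -30.5, 0, 0, 0, -33.2, 0.6], [3.9, -31.8, 0, 0, 0, -33.2, 0.6]]

```text
clock: 26.65
eef_pos: [442.8, -124.8, 156.6]
tool_rot: [-3.139, 0.0, 2.549]
ft_force: [-0.5, 0.8, -0.3]
opening: 51.5
gripper_force: 0.0
```

Call:
arm_command:
  moves:
    - [[0, 0, 0, 0, 0, 0, 0.6], [0, 0, -3, 0, 0, 0, 0.6], [0, 0, -6, 0, 0, 0, 0.6], [0, 0, -8, 0, 0, 0, 0.6], [0, 0, -8, 0, 0, 0, 0.6], [0, 0, -8, 0, 0, 0, 0.6]]

```text
clock: 27.25
eef_pos: [443.1, -119.8, 77.0]
tool_rot: [-3.141, -0.001, 2.557]
ft_force: [0.3, -0.1, -0.0]
opening: 51.1
gripper_force: 0.0
```

```bash
python3 - <<'E'
from h import *
s=bot.sense();print(s["eef_pos"],s["tool_rot"],s["ft_force"],s["opening"],s["joints"])
S=cam("side");save(S,"s5.png",(230,170,400,330),3.5)
E
```

```text
[ 443.10507803 -119.79427682   77.00204909] [-3.14071783e+00 -1.47671471e-03  2.55721259e+00] [ 0.31295499 -0.07568624 -0.04315289] 51.0802511134243 [ 0.24062427  0.41770816 -0.11894417  2.14566617  0.08763183  0.58432136
  1.04500742]
```

View pics/s5.png

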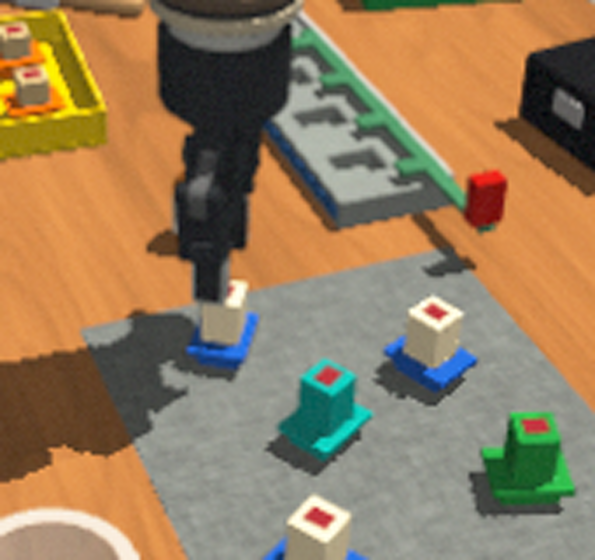

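The fingers straddle the block's wax, and both spent blocks sit in the tray. Now I descend and squeeze.

Call:
arm_command:
  moves:
    - [[0, -0.05, -2, 0, 0, 0, 0.6], [0, -0.05, -3.5, 0, 0, 0, 0.6], [0, -0.05, -3.5, 0, 0, 0, 0.6], [0, -0.05, -3.5, 0, 0, 0, 0.6]]

```text
clock: 27.7
eef_pos: [443.7, -121.6, 42.8]
tool_rot: [-3.141, 0.0, 2.555]
ft_force: [0.4, -0.4, 0.1]
opening: 51.3
gripper_force: 0.0
```

Call:
arm_command:
  moves:
    - [[0, 0, 0, 0, 0, 0, 0], [0, 0, 0, 0, 0, 0, 0], [0, 0, 0, 0, 0, 0, 0], [0, 0, 0, 0, 0, 0, 0], [0, 0, 0, 0, 0, 0, 0]]

```text
clock: 28.2
eef_pos: [443.9, -121.9, 42.9]
tool_rot: [-3.141, 0.001, 2.555]
ft_force: [-0.6, 0.4, 8.7]
opening: 23.3
gripper_force: 58.6
```

Call:
arm_command:
  moves:
    - [[0, 0, 0, 0, 0, 0, 0.6], [0, 0, 0, 0, 0, 0, 0.6], [0, 0, 0, 0, 0, 0, 0.6], [0, 0, 0, 0, 0, 0, 0.6]]

```text
clock: 28.6
eef_pos: [443.1, -121.9, 41.8]
tool_rot: [-3.14, -0.0, 2.555]
ft_force: [0.2, -1.3, 0.4]
opening: 51.3
gripper_force: 0.0
```

Call:
arm_command:
  moves:
    - [[0, 0, 0.2, 0, 0, -8, 0.6], [0, 0, 0.2, 0, 0, -16, 0.6], [0, 0, 0.2, 0, 0, -24, 0.6], [0, 0, 0.2, 0, 0, -32, 0.6], [0, 0, 0.2, 0, 0, -40, 0.6], [0, 0, 0.2, 0, 0, -48, 0.6], [0, 0, 0.2, 0, 0, -56, 0.6], [0, 0, 0.2, 0, 0, -64, 0.6]]

```text
clock: 29.4
eef_pos: [443.1, -121.8, 43.8]
tool_rot: [-3.14, -0.0, 1.432]
ft_force: [-1.4, 0.3, -0.2]
opening: 51.4
gripper_force: 0.0
```

Call:
arm_command:
  moves:
    - [[0, 0, 0, 0, 0, -8, 0.6], [0, 0, 0, 0, 0, -16, 0.6], [0, 0, 0, 0, 0, -24, 0.6], [0, 0, 0, 0, 0, -26, 0.6], [0, 0, 0, 0, 0, -26, 0.6], [0, 0, 0, 0, 0, -26, 0.6]]

```text
clock: 30.0
eef_pos: [443.1, -121.8, 43.7]
tool_rot: [-3.14, -0.0, 0.987]
ft_force: [0.6, 0.5, -0.3]
opening: 51.5
gripper_force: 0.0
```

Call:
arm_command:
  moves:
    - [[0, 0, 0, 0, 0, 0, 0], [0, 0, 0, 0, 0, 0, 0], [0, 0, 0, 0, 0, 0, 0], [0, 0, 0, 0, 0, 0, 0], [0, 0, 0, 0, 0, 0, 0]]

```text
clock: 30.5
eef_pos: [443.2, -122.0, 44.0]
tool_rot: [-3.141, -0.001, 0.984]
ft_force: [-0.5, 0.7, 6.0]
opening: 22.9
gripper_force: 58.8
```

```bash
python3 - <<'E'
from h import *
s=bot.sense();print(s["eef_pos"],s["tool_rot"],s["ft_force"],s["opening"],s["joints"])
E
```

```text
[ 443.20800671 -121.97129916   43.9702586 ] [-3.14072058e+00 -5.89519653e-04  9.83980424e-01] [-0.54469296  0.65535054  6.03104034] 22.941558630897113 [-0.09877848  0.49165008  0.3320441   2.19592233 -0.32843048  0.50039331
 -0.09987757]
```

Call:
arm_command:
  moves:
    - [[0, 0, 1, 0, 0, 0, 0], [0, 0, 4, 0, 0, 0, 0], [0, 0, 7, 0, 0, 0, 0], [0, 0, 9, 0, 0, 0, 0], [0, 0, 10, 0, 0, 0, 0], [0, 0, 10, 0, 0, 0, 0]]

```text
clock: 31.1
eef_pos: [443.8, -121.8, 144.9]
tool_rot: [3.141, -0.002, 0.984]
ft_force: [0.0, 0.9, -1.5]
opening: 22.9
gripper_force: 59.2
```

Call:
arm_command:
  moves:
    - [[1.6, 2.1, 0, 0, 0, -5, 0], [3.6, 4.7, 0, 0, 0, -13, 0], [6, 7.8, 0, 0, 0, -21, 0], [8.4, 11, 0, 0, 0, -29, 0], [10.8, 14.1, 0, 0, 0, -37, 0], [13.2, 17.2, 0, 0, 0, -45, 0], [15, 19.6, 0, 0, 0, -52, 0], [16.2, 21.2, 0, 0, 0, -57, 0]]

```text
clock: 31.9
eef_pos: [605.5, 92.9, 141.7]
tool_rot: [-3.141, 0.002, -0.013]
ft_force: [-1.1, -1.0, -1.3]
opening: 22.9
gripper_force: 59.2
```

Call:
arm_command:
  moves:
    - [[0.2, 0.2, -2, 0, 0, 0, 0], [0.2, 0.2, -4, 0, 0, 0, 0], [0.2, 0.2, -4, 0, 0, 0, 0], [0.2, 0.2, -4, 0, 0, 0, 0]]

```text
clock: 32.3
eef_pos: [606.4, 91.6, 102.8]
tool_rot: [-3.141, 0.002, -0.011]
ft_force: [-0.7, 0.7, -0.8]
opening: 22.7
gripper_force: 59.2
```

```bash
python3 - <<'E'
from h import *
s=bot.sense();print(s["eef_pos"],s["tool_rot"],s["ft_force"],s["opening"],s["gripper_force"],s["joints"])
S=cam("side");save(S,"s6.png",(250,140,390,245),5.3)
E
```

```text
[606.39603031  91.64780403 102.82972474] [-3.14148779e+00  1.86031481e-03 -1.14781626e-02] [-0.68387008  0.6535947  -0.79758995] 22.721155130922913 59.16774809360504 [-0.64703274  0.63448747  0.62109509  1.79383091 -0.46985413  0.8673454
 -1.38846717]
```

View pics/s6.png

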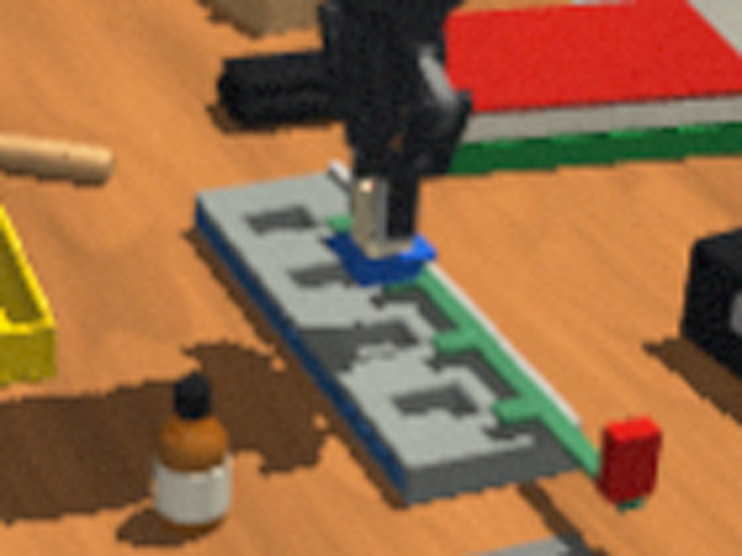

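The block is upright over socket 1, with the teeth clear on both sides. I descend in steps.

Call:
arm_command:
  moves:
    - [[0.1, 0.05, -1.5, 0, 0, 0, 0], [0.1, 0.05, -3, 0, 0, 0, 0], [0.1, 0.05, -3.2, 0, 0, 0, 0], [0.1, 0.05, -3.2, 0, 0, 0, 0]]

```text
clock: 32.75
eef_pos: [607.5, 92.5, 70.9]
tool_rot: [-3.141, 0.001, -0.011]
ft_force: [0.3, 0.1, -1.4]
opening: 22.7
gripper_force: 59.2
```

Call:
arm_command:
  moves:
    - [[0, 0, -0.3, 0, 0, 0, 0], [0, 0, -0.6, 0, 0, 0, 0], [0, 0, -0.9, 0, 0, 0, 0], [0, 0, -0.9, 0, 0, 0, 0]]

```text
clock: 33.15
eef_pos: [607.9, 92.7, 62.5]
tool_rot: [-3.14, -0.0, -0.011]
ft_force: [0.2, -0.4, -1.3]
opening: 23.3
gripper_force: 59.2
```

Call:
arm_command:
  moves:
    - [[0, 0, -0.3, 0, 0, 0, 0], [0, 0, -0.6, 0, 0, 0, 0], [0, 0, -0.9, 0, 0, 0, 0], [0, 0, -1.1, 0, 0, 0, 0], [0, 0, -1.2, 0, 0, 0, 0], [0, 0, -1.2, 0, 0, 0, 0]]

```text
clock: 33.75
eef_pos: [608.2, 92.5, 53.9]
tool_rot: [-3.138, -0.001, -0.012]
ft_force: [-13.9, -0.4, 37.9]
opening: 23.4
gripper_force: 64.3
```

Call:
arm_command:
  moves:
    - [[0, 0, 0.25, 0, 0, 0, 0], [0, 0, 0.25, 0, 0, 0, 0.6], [0, 0, 0.25, 0, 0, 0, 0.6], [0, 0, 0.25, 0, 0, 0, 0.6], [0, 0, 3, 0, 0, 0, 0.6], [0, 0, 6, 0, 0, 0, 0.6], [0, 0, 9, 0, 0, 0, 0.6]]

```text
clock: 34.45
eef_pos: [607.8, 92.4, 141.2]
tool_rot: [-3.141, 0.001, -0.011]
ft_force: [0.5, 0.1, -0.0]
opening: 51.5
gripper_force: 0.0
```

Call:
arm_command:
  moves:
    - [[-0.5, -2.5, 0, 0, 0, 3, 0.6], [-1.3, -7, 0, 0, 0, 8, 0.6], [-2.2, -12, 0, 0, 0, 13, 0.6], [-3.1, -17, 0, 0, 0, 18, 0.6], [-4, -21.5, 0, 0, 0, 22, 0.6], [-4.7, -25.2, 0, 0, 0, 23.8, 0.6], [-5.1, -27.3, 0, 0, 0, 23.8, 0.6], [-5.2, -27.8, 0, 0, 0, 23.8, 0.6]]

```text
clock: 35.25
eef_pos: [554.9, -189.2, 140.8]
tool_rot: [3.141, 0.0, 0.399]
ft_force: [1.1, -0.3, 0.6]
opening: 51.2
gripper_force: 0.0
```

Call:
arm_command:
  moves:
    - [[0, 0, 0, 0, 0, 0, 0.6], [0, 0, 0, 0, 0, 0, 0.6]]

```text
clock: 35.45
eef_pos: [556.6, -183.6, 140.4]
tool_rot: [-3.139, -0.0, 0.406]
ft_force: [-0.4, 0.8, -0.5]
opening: 51.2
gripper_force: 0.0
```

```bash
python3 - <<'E'
from h import *
s=bot.sense();print(s["eef_pos"],s["tool_rot"],s["ft_force"],s["opening"],s["joints"])
T=cam("top");S=cam("side")
a=cv2.resize(S["img"][120:250,220:400],None,fx=3.3,fy=3.3,interpolation=cv2.INTER_CUBIC)
cv2.imwrite("pics/s7.png",a[:,:,::-1])
print("B?",fitblock([S],(607.5,92.4),z0=10))
for p0 in((556,-183),(422,-312)): print(fitblock([S],p0))
print(fitblock([T],(422,-312)))
E
```

```text
[ 556.57173786 -183.60447335  140.39317679] [-3.13946251e+00 -3.89848936e-04  4.06126999e-01] [-0.42702007  0.75850082 -0.50714701] 51.211828371881424 [-0.14678932  0.52421921  0.54075782  1.82866461 -0.34232388  0.88339613
 -0.60939051]
B? (array([ 6.11807811e+02,  9.90788417e+01, -2.83727304e-01]), np.float64(0.22934105355906603))
(array([ 556.31645531, -187.97255051,   -1.1452296 ]), np.float64(0.13960874900743522))
(array([ 3.84746774e+02, -3.53834711e+02, -3.34634523e-01]), np.float64(0.06199658286551135))
(array([ 388.86839189, -337.30461015,   -0.98224102]), np.float64(0.09308755760368664))
```

View pics/s7.png

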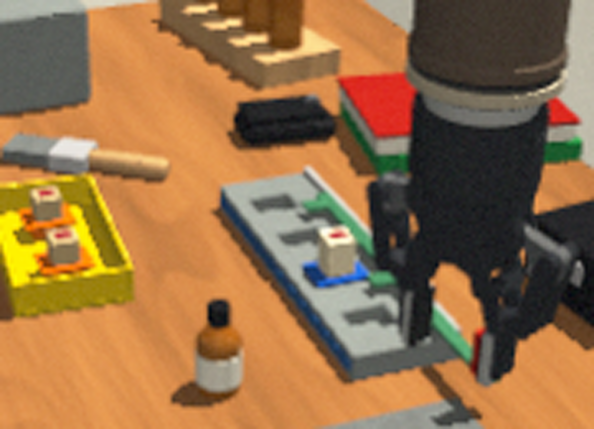

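The first fresh block is flush in socket 1. The third fresh block has been knocked aside, to about (387,-345), and I'll measure it again later. Now the second block: descend, squeeze, turn and grasp.

Call:
arm_command:
  moves:
    - [[0, 0, -3, 0, 0, 0, 0.6], [0, 0, -6, 0, 0, 0, 0.6], [0, 0, -8.5, 0, 0, 0, 0.6], [0, 0, -9.7, 0, 0, 0, 0.6], [0, 0, -9.7, 0, 0, 0, 0.6]]

```text
clock: 36.05
eef_pos: [555.5, -184.1, 42.4]
tool_rot: [-3.139, 0.002, 0.406]
ft_force: [0.5, -0.9, -0.3]
opening: 51.2
gripper_force: 0.0
```

Call:
arm_command:
  moves:
    - [[0, 0, 0, 0, 0, 0, 0], [0, 0, 0, 0, 0, 0, 0], [0, 0, 0, 0, 0, 0, 0], [0, 0, 0, 0, 0, 0, 0], [0, 0, 0, 0, 0, 0, 0]]

```text
clock: 36.55
eef_pos: [557.2, -185.6, 45.3]
tool_rot: [3.141, -0.003, 0.404]
ft_force: [0.6, 0.7, 7.3]
opening: 22.7
gripper_force: 59.9
```

Call:
arm_command:
  moves:
    - [[0, 0, 0, 0, 0, 0, 0.6], [0, 0, 0, 0, 0, 0, 0.6], [0, 0, 0, 0, 0, 0, 0.6], [0, 0, 0, 0, 0, 0, 0.6]]

```text
clock: 36.95
eef_pos: [556.0, -185.3, 43.7]
tool_rot: [-3.14, -0.0, 0.404]
ft_force: [0.0, 0.3, -0.7]
opening: 51.6
gripper_force: 0.0
```

Call:
arm_command:
  moves:
    - [[0, 0, 0, 0, 0, 8, 0.6], [0, 0, 0, 0, 0, 16, 0.6], [0, 0, 0, 0, 0, 24, 0.6], [0, 0, 0, 0, 0, 32, 0.6], [0, 0, 0, 0, 0, 40, 0.6], [0, 0, 0, 0, 0, 48, 0.6], [0, 0, 0, 0, 0, 56, 0.6], [0, 0, 0, 0, 0, 64, 0.6]]

```text
clock: 37.75
eef_pos: [556.0, -185.4, 43.7]
tool_rot: [-3.14, -0.0, 1.527]
ft_force: [0.0, -0.6, -0.2]
opening: 51.2
gripper_force: 0.0
```

Call:
arm_command:
  moves:
    - [[0, 0, 0, 0, 0, 8, 0.6], [0, 0, 0, 0, 0, 16, 0.6], [0, 0, 0, 0, 0, 24, 0.6], [0, 0, 0, 0, 0, 26, 0.6], [0, 0, 0, 0, 0, 26, 0.6], [0, 0, 0, 0, 0, 26, 0.6]]

```text
clock: 38.35
eef_pos: [556.0, -185.4, 43.7]
tool_rot: [-3.14, -0.0, 1.972]
ft_force: [-0.1, 0.1, -0.5]
opening: 51.3
gripper_force: 0.0
```

Call:
arm_command:
  moves:
    - [[0, 0, 0, 0, 0, 0, 0], [0, 0, 0, 0, 0, 0, 0], [0, 0, 0, 0, 0, 0, 0], [0, 0, 0, 0, 0, 0, 0], [0, 0, 0, 0, 0, 0, 0]]

```text
clock: 38.85
eef_pos: [556.3, -185.3, 43.9]
tool_rot: [-3.141, -0.0, 1.975]
ft_force: [0.3, 0.6, 2.5]
opening: 23.3
gripper_force: 58.9
```

Call:
arm_command:
  moves:
    - [[0, 0, 1, 0, 0, 0, 0], [0, 0, 4, 0, 0, 0, 0], [0, 0, 7, 0, 0, 0, 0], [0, 0, 9, 0, 0, 0, 0], [0, 0, 10, 0, 0, 0, 0], [0, 0, 10, 0, 0, 0, 0]]

```text
clock: 39.45
eef_pos: [556.8, -185.6, 145.2]
tool_rot: [3.141, 0.001, 1.975]
ft_force: [-1.0, 0.4, -1.2]
opening: 22.8
gripper_force: 58.9
```

Call:
arm_command:
  moves:
    - [[0.4, 1.5, 0, 0, 0, 6, 0], [0.9, 4, 0, 0, 0, 14, 0], [1.6, 7, 0, 0, 0, 22, 0], [2.3, 10, 0, 0, 0, 30, 0], [3.1, 13, 0, 0, 0, 38, 0], [3.8, 16, 0, 0, 0, 46, 0], [4.5, 18.8, 0, 0, 0, 54, 0], [5, 20.7, 0, 0, 0, 61, 0]]

```text
clock: 40.25
eef_pos: [605.5, 24.3, 142.2]
tool_rot: [-3.141, -0.003, 3.048]
ft_force: [0.5, -0.3, -0.6]
opening: 23.0
gripper_force: 59.0
```

Call:
arm_command:
  moves:
    - [[0.05, 0.25, -2, 0, 0, 5.3, 0], [0.05, 0.25, -4, 0, 0, 5.3, 0], [0.05, 0.25, -6, 0, 0, 5.3, 0], [0.05, 0.25, -7, 0, 0, 5.3, 0], [0.05, 0.25, -7, 0, 0, 5.3, 0], [0.05, 0.25, -7, 0, 0, 5.3, 0]]

```text
clock: 40.85
eef_pos: [606.6, 24.2, 73.8]
tool_rot: [-3.141, -0.001, 3.132]
ft_force: [0.5, -0.3, -0.2]
opening: 22.8
gripper_force: 59.0
```

```bash
python3 - <<'E'
from h import *
s=bot.sense();print(s["eef_pos"],s["tool_rot"],s["ft_force"],s["opening"],s["gripper_force"],s["joints"])
T=cam("top");S=cam("side");np.save("top2.npy",T,allow_pickle=True)
for c in(T,S):
  for p0 in((389,-337),(385,-354)): print(fitblock([c],p0,half=24),end=" ")
  print(proj(c,[[387,-345,20]]))
a=T["img"][175:275,350:450];b=S["img"][270:400,230:360]
cv2.imwrite("pics/t8.png",np.hstack([cv2.resize(a,(400,400)),cv2.resize(b,(400,400))])[:,:,::-1])
E
```

```text
[606.62514623  24.1924877   73.76100893] [-3.14060879e+00 -7.89374111e-04  3.13233887e+00] [ 0.51068414 -0.28362264 -0.17119269] 22.832485892338692 58.96838307380676 [ 0.05058868  0.61413597 -0.26084964  1.77741458  0.21441112  0.77868995
  1.24341454]
(array([ 432.16049383, -235.4691358 ,   -0.60655549]), np.float64(1.0)) (array([ 391.54046639, -233.78052126,    1.54409066]), np.float64(1.0)) [[410.76165933 230.09705118]]
(array([ 386.60613641, -341.74486384,   -1.01473637]), np.float64(0.14478774177342377)) (array([ 386.54168444, -341.61448823,   -0.99862008]), np.float64(0.14353177593569458)) [[308.67655408 345.3730075 ]]
```

View pics/t8.png

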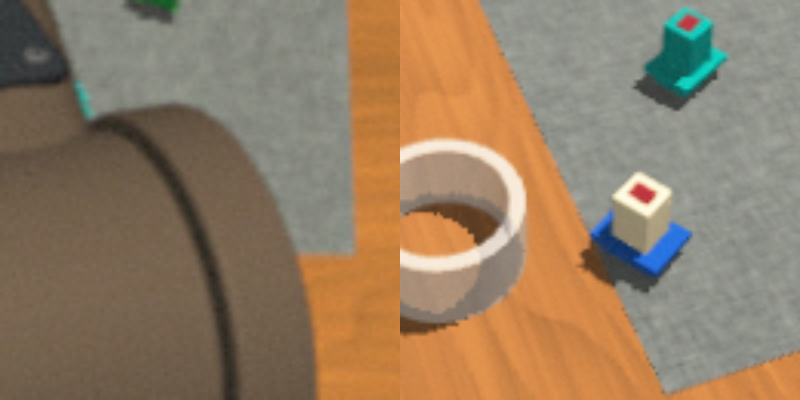

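Block A is over socket 0. Block C stands upright near the tape roll, at side crop (640,230). Inserting A.

Call:
arm_command:
  moves:
    - [[0, 0, -0.5, 0, 0, 0, 0], [0, 0, -0.8, 0, 0, 0, 0], [0, 0, -1.1, 0, 0, 0, 0], [0, 0, -1.1, 0, 0, 0, 0]]

```text
clock: 41.35
eef_pos: [606.3, 24.0, 62.3]
tool_rot: [-3.14, -0.001, 3.132]
ft_force: [-0.2, -0.2, -1.6]
opening: 23.0
gripper_force: 59.0
```

Call:
arm_command:
  moves:
    - [[0, 0, -0.3, 0, 0, 0, 0], [0, 0, -0.6, 0, 0, 0, 0], [0, 0, -0.8, 0, 0, 0, 0], [0, 0, -0.9, 0, 0, 0, 0], [0, 0, -1, 0, 0, 0, 0], [0, 0, -1, 0, 0, 0, 0]]

```text
clock: 41.95
eef_pos: [606.5, 24.1, 53.9]
tool_rot: [-3.14, -0.0, 3.132]
ft_force: [-4.0, 0.2, 13.5]
opening: 23.0
gripper_force: 60.6
```

Call:
arm_command:
  moves:
    - [[0, 0, 0.1, 0, 0, 0, 0], [0, 0, 0.1, 0, 0, 0, 0.6], [0, 0, 0.1, 0, 0, 0, 0.6], [0, 0, 0.1, 0, 0, 0, 0.6], [0, 0, 3, 0, 0, 0, 0.6], [0, 0, 6, 0, 0, 0, 0.6], [0, 0, 9, 0, 0, 0, 0.6]]

```text
clock: 42.65
eef_pos: [606.4, 24.1, 143.5]
tool_rot: [-3.141, -0.001, 3.132]
ft_force: [-0.3, 0.4, 0.3]
opening: 51.3
gripper_force: 0.0
```

Call:
arm_command:
  moves:
    - [[-1, -3, 0, 0, 0, -8, 0.6], [-2, -6, 0, 0, 0, -16, 0.6], [-3, -9, 0, 0, 0, -24, 0.6], [-4, -12, 0, 0, 0, -32, 0.6], [-5, -15, 0, 0, 0, -40, 0.6], [-6, -18, 0, 0, 0, -48, 0.6], [-7, -21, 0, 0, 0, -56, 0.6], [-8, -23, 0, 0, 0, -64, 0.6]]

```text
clock: 43.45
eef_pos: [525.9, -208.4, 142.8]
tool_rot: [-3.14, 0.0, 2.008]
ft_force: [0.2, 0.4, -0.1]
opening: 51.1
gripper_force: 0.0
```

Call:
arm_command:
  moves:
    - [[0, 0, 0, 0, 0, -8, 0.6], [0, 0, 0, 0, 0, -16, 0.6], [0, 0, 0, 0, 0, -24, 0.6], [0, 0, 0, 0, 0, -32, 0.6], [0, 0, 0, 0, 0, -40, 0.6], [0, 0, 0, 0, 0, -48, 0.6], [0, 0, 0, 0, 0, -56, 0.6], [0, 0, 0, 0, 0, -64, 0.6]]

```text
clock: 44.25
eef_pos: [526.6, -205.7, 142.7]
tool_rot: [-3.14, -0.0, 0.893]
ft_force: [0.2, -0.4, -0.3]
opening: 50.8
gripper_force: 0.0
```

```bash
python3 - <<'E'
from h import *
s=bot.sense();print(s["eef_pos"],s["tool_rot"],s["ft_force"],s["opening"],s["joints"])
T=cam("top");S=cam("side")
print(fitblock([T],(387,-338)),fitblock([S],(387,-342),half=24))
a=T["img"][110:310,250:450];b=S["img"][150:390,210:390]
cv2.imwrite("pics/t9.png",np.hstack([cv2.resize(a,(400,400)),cv2.resize(b,(330,400),interpolation=cv2.INTER_AREA)])[:,:,::-1])
# tape roll centre: hand pixels later
print(proj(T,[[387,-338,20]]))
E
```

```text
[ 526.62952723 -205.74962157  142.67844461] [-3.14038402e+00 -3.84260843e-04  8.92793188e-01] [ 0.2429557  -0.43403801 -0.30506585] 50.77302017485328 [ 0.05441788  0.46055388  0.30936718  1.86489537 -0.18301092  0.84460746
 -0.22229567]Traceback (most recent call last):
  File "<stdin>", line 4, in <module>
  File "h.py", line 48, in fitblock
    ms=[bmask(c,proj(c,[[p0[0],p0[1],z0+22]])[0],half,s) for c in cs]
        ~~~~~^^^^^^^^^^^^^^^^^^^^^^^^^^^^^^^^^^^^^^^^^^^
  File "h.py", line 44, in bmask
    k=1+int(np.argmin(d)); pts=cv2.findNonZero((l==k).astype(np.uint8))
            ~~~~~~~~~^^^
    return _wrapfunc(a, 'argmin', axis=axis, out=out, **kwds)
    return _wrapit(obj, method, *args, **kwds)
    result = getattr(arr, method)(*args, **kwds)
ValueError: attempt to get argmin of an empty sequence
```

```bash
python3 - <<'E'
from h import *
S=cam("side")
T=np.load("top0.npy",allow_pickle=True).item()
print(fitblock([S],(387,-342),half=20),fitblock([S],(387,-342),half=24))
print("tape",atz(T,[[557/1.4,378/1.4]],45))
print("tape side top rim",[atz(S,[[u,v]],45).round(0) for u,v in((240,330),(217,322),(262,322))])
print("turq",atz(T,[[(510)/1.4,(275)/1.4]],49))
b=S["img"][150:390,210:390]
cv2.imwrite("pics/t9.png",cv2.resize(b,(450,600),interpolation=cv2.INTER_CUBIC)[:,:,::-1])
E
```

```text
(array([ 386.49646213, -341.86500908,   -1.03440605]), np.float64(0.17606361007847998)) (array([ 386.58837488, -342.67637942,   -1.08623535]), np.float64(0.17503097893432468))
tape [[ 278.56100063 -299.13518786   45.        ]]
tape side top rim [array([[ 279., -293.,   45.]]), array([[ 245., -262.,   45.]]), array([[ 321., -288.,   45.]])]
turq [[ 476.01292508 -211.24661754   49.        ]]
```

View pics/t9.png

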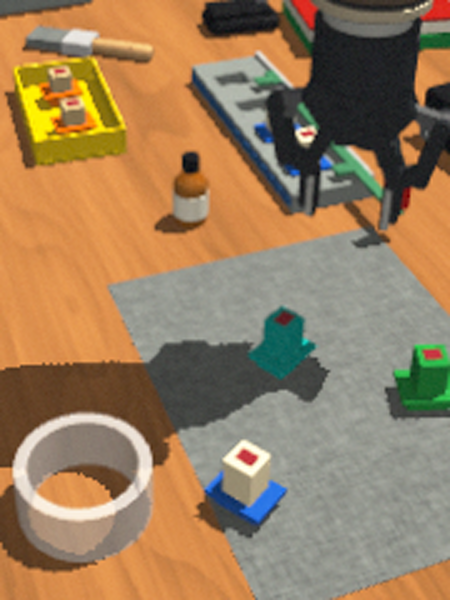

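Block C at about (388,-340) stands clear of the tape roll, whose rim is 68 mm away. I'll use the average of the two camera fits. Now I go to C, squeeze, turn and grasp.

Call:
arm_command:
  moves:
    - [[-2, -2, 0, 0, 0, -4, 0.6], [-5, -4.8, 0, 0, 0, -9, 0.6], [-8, -7.7, 0, 0, 0, -14, 0.6], [-11, -10.6, 0, 0, 0, -17.6, 0.6], [-13.2, -12.7, 0, 0, 0, -17.6, 0.6], [-13.9, -13.4, 0, 0, 0, -17.6, 0.6], [-13.9, -13.4, 0, 0, 0, -17.6, 0.6], [-13.9, -13.4, 0, 0, 0, -17.6, 0.6]]

```text
clock: 45.2
eef_pos: [388.3, -339.2, 142.7]
tool_rot: [-3.14, -0.001, 0.593]
ft_force: [0.5, -0.2, 0.7]
opening: 51.2
gripper_force: 0.0
```

Call:
arm_command:
  moves:
    - [[0, 0, -3, 0, 0, 0, 0.6], [0, 0, -5, 0, 0, 0, 0.6], [0, 0, -5.5, 0, 0, 0, 0.6], [0, 0, -5.5, 0, 0, 0, 0.6]]

```text
clock: 45.6
eef_pos: [388.2, -338.7, 87.2]
tool_rot: [-3.139, -0.0, 0.593]
ft_force: [0.3, 0.1, 0.5]
opening: 51.0
gripper_force: 0.0
```

```bash
python3 - <<'E'
from h import *
s=bot.sense();print(s["eef_pos"],s["tool_rot"],s["ft_force"],s["opening"],s["joints"])
E
```

```text
[ 388.1967875  -338.71993108   87.24550341] [-3.13888157e+00 -8.45411549e-05  5.93456268e-01] [0.26182792 0.07221008 0.53752528] 51.01119848220484 [ 0.33737654  0.48181327  0.37379683  2.03618842 -0.27612371  0.67370687
 -0.0870675 ]
```

Call:
arm_command:
  moves:
    - [[0, -0.05, -2, 0, 0, 0, 0.6], [0, -0.05, -4, 0, 0, 0, 0.6], [0, -0.05, -4.4, 0, 0, 0, 0.6], [0, -0.05, -4.4, 0, 0, 0, 0.6]]

```text
clock: 46.0
eef_pos: [388.0, -340.2, 44.2]
tool_rot: [-3.14, -0.0, 0.592]
ft_force: [-0.7, 0.0, -0.3]
opening: 51.0
gripper_force: 0.0
```

Call:
arm_command:
  moves:
    - [[0, 0, 0, 0, 0, 0, 0], [0, 0, 0, 0, 0, 0, 0], [0, 0, 0, 0, 0, 0, 0], [0, 0, 0, 0, 0, 0, 0], [0, 0, 0, 0, 0, 0, 0]]

```text
clock: 46.5
eef_pos: [388.3, -340.7, 45.0]
tool_rot: [3.141, -0.001, 0.591]
ft_force: [-0.7, 0.2, 5.7]
opening: 22.8
gripper_force: 58.6
```

Call:
arm_command:
  moves:
    - [[0, 0, 0, 0, 0, 0, 0.6], [0, 0, 0, 0, 0, 0, 0.6], [0, 0, 0, 0, 0, 0, 0.6], [0, 0, 0, 0, 0, 0, 0.6]]

```text
clock: 46.9
eef_pos: [387.6, -340.4, 43.8]
tool_rot: [-3.141, -0.0, 0.591]
ft_force: [-0.1, 0.3, 0.5]
opening: 51.3
gripper_force: 0.0
```

Call:
arm_command:
  moves:
    - [[0, 0, 0, 0, 0, 8, 0.6], [0, 0, 0, 0, 0, 16, 0.6], [0, 0, 0, 0, 0, 24, 0.6], [0, 0, 0, 0, 0, 32, 0.6], [0, 0, 0, 0, 0, 40, 0.6], [0, 0, 0, 0, 0, 48, 0.6], [0, 0, 0, 0, 0, 56, 0.6], [0, 0, 0, 0, 0, 64, 0.6]]

```text
clock: 47.7
eef_pos: [387.5, -340.4, 43.7]
tool_rot: [-3.14, -0.0, 1.714]
ft_force: [-0.1, 0.4, 0.2]
opening: 51.2
gripper_force: 0.0
```

Call:
arm_command:
  moves:
    - [[0, 0, 0, 0, 0, 8, 0.6], [0, 0, 0, 0, 0, 16, 0.6], [0, 0, 0, 0, 0, 24, 0.6], [0, 0, 0, 0, 0, 26, 0.6], [0, 0, 0, 0, 0, 26, 0.6], [0, 0, 0, 0, 0, 26, 0.6]]

```text
clock: 48.3
eef_pos: [387.6, -340.4, 43.7]
tool_rot: [-3.14, -0.0, 2.159]
ft_force: [0.4, -0.4, -0.3]
opening: 51.1
gripper_force: 0.0
```

Call:
arm_command:
  moves:
    - [[0, 0, 0, 0, 0, 0, 0], [0, 0, 0, 0, 0, 0, 0], [0, 0, 0, 0, 0, 0, 0], [0, 0, 0, 0, 0, 0, 0], [0, 0, 0, 0, 0, 0, 0]]

```text
clock: 48.8
eef_pos: [387.7, -340.3, 43.9]
tool_rot: [-3.141, -0.0, 2.162]
ft_force: [-0.5, 0.9, 3.8]
opening: 22.7
gripper_force: 58.8
```

Call:
arm_command:
  moves:
    - [[0, 0, 1, 0, 0, 0, 0], [0, 0, 4, 0, 0, 0, 0], [0, 0, 7, 0, 0, 0, 0], [0, 0, 9, 0, 0, 0, 0], [0, 0, 10, 0, 0, 0, 0], [0, 0, 10, 0, 0, 0, 0]]

```text
clock: 49.4
eef_pos: [388.1, -340.8, 145.1]
tool_rot: [-3.141, 0.002, 2.162]
ft_force: [-0.0, 0.0, -2.5]
opening: 22.9
gripper_force: 59.1
```

Call:
arm_command:
  moves:
    - [[0.6, 1.4, 0, 0, 0, 3, 0], [1.8, 4, 0, 0, 0, 7, 0], [3.1, 7, 0, 0, 0, 11, 0], [4.6, 10.5, 0, 0, 0, 15, 0], [6.2, 14, 0, 0, 0, 19, 0], [7.8, 17.7, 0, 0, 0, 23, 0], [9.4, 21.3, 0, 0, 0, 26, 0], [11, 25, 0, 0, 0, 29, 0]]

```text
clock: 50.2
eef_pos: [497.1, -87.6, 142.4]
tool_rot: [-3.14, -0.003, 2.673]
ft_force: [0.6, -0.4, -1.2]
opening: 22.9
gripper_force: 59.1
```

Call:
arm_command:
  moves:
    - [[1.6, 3.7, 0, 0, 0, 4, 0], [3.2, 7.4, 0, 0, 0, 8, 0], [4.8, 11, 0, 0, 0, 12, 0], [6.4, 14.5, 0, 0, 0, 16, 0], [8, 18, 0, 0, 0, 20, 0], [9.4, 21.3, 0, 0, 0, 24, 0], [10.5, 23.8, 0, 0, 0, 26.7, 0], [11, 25, 0, 0, 0, 26.7, 0]]

```text
clock: 51.0
eef_pos: [606.6, 164.0, 142.1]
tool_rot: [3.141, -0.003, 3.141]
ft_force: [-0.1, 0.3, -1.2]
opening: 23.1
gripper_force: 59.1
```

Call:
arm_command:
  moves:
    - [[0, 0.1, -1, 0, 0, 0, 0], [0, 0.1, -3, 0, 0, 0, 0], [0, 0.1, -5, 0, 0, 0, 0], [0, 0.1, -6.5, 0, 0, 0, 0], [0, 0.1, -7, 0, 0, 0, 0], [0, 0.1, -7, 0, 0, 0, 0], [0, 0.1, -7, 0, 0, 0, 0], [0, 0.1, -7, 0, 0, 0, 0]]

```text
clock: 51.8
eef_pos: [608.2, 160.8, 74.8]
tool_rot: [-3.141, 0.001, 3.134]
ft_force: [-0.7, -0.2, -0.8]
opening: 23.2
gripper_force: 59.1
```

```bash
python3 - <<'E'
from h import *
s=bot.sense();print(s["eef_pos"],s["tool_rot"],s["ft_force"],s["opening"],s["gripper_force"],s["joints"])
S=cam("side")
print(fitblock([S],(608,160),z0=28))
E
```

```text
[608.19988667 160.81541532  74.75656166] [-3.14101282e+00  1.16677959e-03  3.13392606e+00] [-0.66160411 -0.22726412 -0.83054814] 23.154801915026354 59.07041609287262 [-0.07838104  0.66079446 -0.4000641   1.71168622  0.32962699  0.83525551
  0.93709255]
(array([ 5.98758576e+02,  9.81650780e+01, -9.67753622e-02]), np.float64(0.2505856760374833))
```

Call:
arm_command:
  moves:
    - [[-0.03, -0.03, -0.5, 0, 0, 0, 0], [-0.03, -0.03, -0.9, 0, 0, 0, 0], [-0.03, -0.03, -1.2, 0, 0, 0, 0], [-0.03, -0.03, -1.2, 0, 0, 0, 0]]

```text
clock: 52.25
eef_pos: [607.0, 160.2, 61.1]
tool_rot: [-3.14, -0.001, 3.134]
ft_force: [-1.0, 0.3, -1.5]
opening: 22.9
gripper_force: 59.1
```

Call:
arm_command:
  moves:
    - [[0, 0, -0.3, 0, 0, 0, 0], [0, 0, -0.6, 0, 0, 0, 0], [0, 0, -0.8, 0, 0, 0, 0], [0, 0, -0.9, 0, 0, 0, 0], [0, 0, -1, 0, 0, 0, 0], [0, 0, -1, 0, 0, 0, 0]]

```text
clock: 52.85
eef_pos: [607.3, 160.4, 53.8]
tool_rot: [-3.14, 0.0, 3.134]
ft_force: [-8.0, -3.2, 22.5]
opening: 22.8
gripper_force: 62.0
```

Call:
arm_command:
  moves:
    - [[0, 0, 0.15, 0, 0, 0, 0], [0, 0, 0.15, 0, 0, 0, 0.6], [0, 0, 0.15, 0, 0, 0, 0.6], [0, 0, 0.15, 0, 0, 0, 0.6], [0, 0, 3, 0, 0, 0, 0.6], [0, 0, 6, 0, 0, 0, 0.6], [0, 0, 10, 0, 0, 0, 0.6]]

```text
clock: 53.55
eef_pos: [606.3, 159.9, 151.2]
tool_rot: [-3.14, -0.004, 3.134]
ft_force: [0.6, -0.6, 0.8]
opening: 51.3
gripper_force: 0.0
```

Call:
arm_command:
  moves:
    - [[0.3, -2, 0, 0, 0, 0, 0.5], [1, -6, 0, 0, 0, 0, 0.5], [1.7, -11, 0, 0, 0, 0, 0.5], [2.5, -16, 0, 0, 0, 0, 0.5], [3.2, -20.5, 0, 0, 0, 0, 0.5], [3.7, -23.7, 0, 0, 0, 0, 0.5], [3.9, -25.2, 0, 0, 0, 0, 0.5], [3.9, -25.2, 0, 0, 0, 0, 0.5]]

```text
clock: 54.35
eef_pos: [646.2, -94.3, 151.3]
tool_rot: [-3.14, -0.001, 3.13]
ft_force: [-0.1, 0.0, 0.2]
opening: 42.4
gripper_force: 0.0
```

Call:
arm_command:
  moves:
    - [[0, 0, 0, 0, 0, 0, 0.5], [0, 0, 0, 0, 0, 0, 0.5]]

```text
clock: 54.55
eef_pos: [646.3, -88.4, 151.9]
tool_rot: [3.141, -0.0, 3.138]
ft_force: [0.1, 0.0, -0.6]
opening: 42.5
gripper_force: 0.0
```

```bash
python3 - <<'E'
from teeth import *
s=bot.sense();print(s["eef_pos"],s["tool_rot"],s["ft_force"],s["opening"])
T=cam("top");S=cam("side");print(teeth(T))
for y in(24,92,160): print(fitblock([T],(607.5,y),z0=10,half=13),fitblock([S],(607.5,y),z0=10,half=13))
E
```

```text
[646.31084598 -88.39914593 151.90580961] [ 3.14110026e+00 -2.95647509e-04  3.13774383e+00] [ 0.14149018  0.01322823 -0.57859247] 42.478031374777125
[(-134.2, 15.0), (-66.4, 15.0), (1.8, 15.0), (69.4, 15.0)]
(array([6.07674587e+02, 2.65208740e+01, 8.73033308e-03]), np.float64(0.46790956819886426)) (array([ 6.07290980e+02,  3.35179167e+01, -2.54632419e-02]), np.float64(0.19708454810495626))
(array([6.08746140e+02, 9.42558198e+01, 1.46319521e-02]), np.float64(0.4460010454783063)) (array([608.09369701,  91.53894078,  -1.34077223]), np.float64(0.3524568480920574))
(array([6.07412473e+02, 1.62469920e+02, 1.74632176e-02]), np.float64(0.4656544502617801)) (array([608.63279568, 155.85966628,  -1.24627191]), np.float64(0.18937055428801502))
```

The seating heights match at 53.9, 53.9 and 53.8 mm. Next I push the slide home.

Call:
arm_command:
  moves:
    - [[0, 0, -3, 0, 0, 0, 0.5], [0, 0, -6, 0, 0, 0, 0.5], [0, 0, -8.5, 0, 0, 0, 0.5], [0, 0, -9.1, 0, 0, 0, 0.5], [0, 0, -9.1, 0, 0, 0, 0.5]]

```text
clock: 55.15
eef_pos: [645.9, -90.6, 60.2]
tool_rot: [-3.141, -0.002, 3.135]
ft_force: [1.1, -0.6, 0.2]
opening: 42.5
gripper_force: 0.0
```

Call:
arm_command:
  moves:
    - [[0, 0, 0, 0, 0, 0, 0], [0, 0, 0, 0, 0, 0, 0], [0, 0, 0, 0, 0, 0, 0], [0, 0, 0, 0, 0, 0, 0], [0, 0, 0, 0, 0, 0, 0]]

```text
clock: 55.65
eef_pos: [647.5, -90.7, 62.6]
tool_rot: [-3.141, 0.002, 3.135]
ft_force: [-0.6, 3.8, 6.2]
opening: 13.0
gripper_force: 60.1
```

Call:
arm_command:
  moves:
    - [[0, 0.8, 0, 0, 0, 0, 0], [0, 1.6, 0, 0, 0, 0, 0], [0.05, 2.4, 0, 0, 0, 0, 0], [0.05, 3, 0, 0, 0, 0, 0], [0.05, 3.4, 0, 0, 0, 0, 0], [0.05, 3.6, 0, 0, 0, 0, 0], [0.05, 3.6, 0, 0, 0, 0, 0], [0.05, 3.6, 0, 0, 0, 0, 0]]

```text
clock: 56.45
eef_pos: [647.8, -56.6, 62.6]
tool_rot: [-3.139, 0.002, 3.133]
ft_force: [-1.1, -1.7, 8.2]
opening: 12.8
gripper_force: 60.2
```

Call:
arm_command:
  moves:
    - [[0, 0.2, 0, 0, 0, 0, 0], [0, 0.3, 0, 0, 0, 0, 0], [0, 0.3, 0, 0, 0, 0, 0], [0, 0.3, 0, 0, 0, 0, 0]]

```text
clock: 56.85
eef_pos: [647.8, -56.5, 62.6]
tool_rot: [-3.136, 0.002, 3.131]
ft_force: [-1.7, -8.7, 9.4]
opening: 13.0
gripper_force: 60.3
```

The slide travelled 34.2 mm and came against its stop. I release while still pressing, retreat and check.

Call:
arm_command:
  moves:
    - [[0, 0, 0, 0, 0, 0, 0.5], [0, 0, 0, 0, 0, 0, 0.5], [0, 0, 0, 0, 0, 0, 0.5], [0, 0, 3, 0, 0, 0, 0.5], [0, 0, 6, 0, 0, 0, 0.5], [0, 0, 9, 0, 0, 0, 0.5], [0, 0, 12, 0, 0, 0, 0.5], [0, 0, 12, 0, 0, 0, 0.5]]

```text
clock: 57.65
eef_pos: [649.2, -51.8, 185.4]
tool_rot: [-3.141, 0.007, 3.135]
ft_force: [0.2, 0.6, -0.0]
opening: 43.0
gripper_force: 0.0
```

Call:
arm_command:
  moves:
    - [[0, -3, 0, 0, 0, 0, 0.5], [0, -6, 0, 0, 0, 0, 0.5], [0, -9, 0, 0, 0, 0, 0.5], [0, -12, 0, 0, 0, 0, 0.5], [0, -15, 0, 0, 0, 0, 0.5], [0, -15, 0, 0, 0, 0, 0.5], [0, -15, 0, 0, 0, 0, 0.5]]

```text
clock: 58.35
eef_pos: [646.4, -203.1, 179.9]
tool_rot: [-3.141, -0.001, 3.133]
ft_force: [-0.1, 1.0, -0.2]
opening: 42.7
gripper_force: 0.0
```

```bash
python3 - <<'E'
from teeth import *
s=bot.sense();print(s["eef_pos"],s["ft_force"],s["clock"])
T=cam("top");S=cam("side");print(teeth(T))
p=proj(S,[[646,-57,52]])[0];print(hullfit(S,p,RED,GRIP,[646,-57,-.01]))
for c,n in((T,"T"),(S,"S")):
    h=cv2.cvtColor(c["img"],cv2.COLOR_RGB2HSV)
    for nm,lo,hi in(("blue",(105,120,60),(125,255,255)),("or",(5,170,90),(20,255,255))):
        q=[]
        for y in(24,92,160,228)if nm=="blue" else ():
            u,v=proj(c,[[607-10,y,27]])[0].round().astype(int)
            q.append(int(cv2.inRange(h,lo,hi)[v-8:v+9,u-8:u+9].sum()/255))
        print(n,nm,q)
C=cloud(T)
for y in(24,92,160):
    u,v=proj(T,[[606,y,59]])[0].round().astype(int);print(np.median(C[v-1:v+2,u-1:u+2],axis=(0,1)).round(1))
E
```

```text
[ 646.39101618 -203.10822721  179.87534531] [-0.06157694  0.99464518 -0.1609366 ] 58.35
[(-100.1, 15.5), (-31.9, 15.5), (35.8, 15.5), (104.0, 15.5)]
(array([ 6.46023044e+02, -5.77288433e+01, -1.00000000e-02]), np.float64(0.22992818094115125))
T blue [66, 79, 72, 0]
T or []
S blue [58, 59, 44, 5]
S or []
[605.5  24.9  58.8]
[607.3  92.9  58.6]
[606.5 160.7  57.9]
```

```bash
python3 -c "
from station import bot
print(bot.hand_in())"
```

```text
the job is handed in; nothing more can be done
None
```

The job is handed in at about 58 s on the robot's clock: slide drawn to its end stop, both spent blocks in the 100 x 180 mm yellow tray, all three fresh blocks fully home in sockets 0, 1 and 2, and the slide pushed back to locked; it gave no score.

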